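File two serving boards into a sprung board rack

TASK

Put the two washed serving boards away in the tilted board rack: slide the dark one in between the thick chopping block and the green board, and the pale one in between the block and the red board, handles up and each pushed down until it stands on the rack's floor. Leave the other boards in place in the rack, let go of everything, and do not shift or knock over the glass, the salt shaker and the mugs round about.

Things in the scene. Friction and masses are not known exactly. Their poses are not given: they have to be found in the camera images.
- dark_paddle: dark wood serving board, brass dot near its handle end, 0.1 to 0.18 kg, same both sides. Body 110 mm wide (own x), 14 thick (y), 112 tall (z); handle 34 wide, 14 thick, z = 112 to 172 mm, central. Foot wedge-shaped: 5 mm thick at the bottom, 14 from z = 22. Origin: centre of the bottom edge, z to the handle end. Starts upright in a slot of the stand (which slot varies)
- light_paddle: pale wood serving board, dark dot near its handle end; otherwise exactly like the dark one. Starts in the other slot
- block_board: thick brown wooden chopping block, 110 mm wide (own x), 38 thick (y), 105 tall (z), no handle, on edge in the middle of the rack; top edges bevelled 7 mm sideways over the last 12 mm. Origin: centre of its underside. Loose, about 0.35 kg
- green_board: green plastic chopping board, 110 mm wide (own x), 12 thick (y), 108 tall (z), no handle, on edge in the rack beside the block (left or right varies), 2 to 3 mm from it at the start; top edges bevelled 4 mm sideways over the last 12 mm. Origin: centre of its underside. Loose, 0.15 kg
- red_board: red plastic chopping board, sizes and origin like the green one, in the rack on the other side of the block
- bay: bay of the dark steel rack (fixed), tilted 30 degrees, mouth up and towards the robot. Origin: centre of its floor's upper face, 55 mm above the worktop. z: up out of the mouth, along the boards' height; x: away from the robot, along the boards' width, rising; y: level, across their thickness. Front lip at x = -64 mm, 46 high, boards slide down to it; rear lip x = +76, 56 high; side walls y = +-73, 71 high
- cheek_left (a joint): grey upright plate beside the boards, its inner face at bay y = +34 mm, top 85 mm above the bay floor; slides outwards (growing value, 0 to 0.034 m) against a spring of 0.7 to 3.8 N, so the boards give way when another is pushed between them
- cheek_right (a joint): the like plate on the other side, inner face at bay y = -34 mm, growing outwards (to -y)
- stand: white drying stand (fixed), 130 mm (own x) by 106 (y), base 12 thick, two slots along x at y = -35 and +35 mm, posts to 66 mm above the worktop; the serving boards stand in them on the base with about 1 mm play. Origin: centre of its underside, on the worktop
- corridor_glass: greenish clear ribbed tumbler, 69 mm across, 104 mm tall, upside down, on the worktop between the rack and the stand, nearer the robot. Origin: centre of its underside. A bystander.
- corridor_mug: coral mug (fixed), 70 mm across, 88 mm tall, upside down with its handle, on the worktop between the rack and the stand, farther from the robot. Origin: centre of its underside. A bystander.
- back_mug: green mug (fixed), 89 mm across, 91 mm tall, upside down, on the worktop behind the middle. Origin: centre of its underside. A bystander.
- shaker: salt shaker with a grey cap, 44 mm across, 90 mm tall, close behind the drying stand. Origin: centre of its underside. A bystander.

How it is judged:
By the outcome, as a careful person would: the job done as asked, in the order asked, and still so for the second after the job is handed in, with the robot touching nothing.
It also fails if it takes over 69 s, if anything falls off the work surface, if the arm or the gripper's body presses on something with over 40 N, if the wrist force passes 120 N, or if a joint passes its speed limit or range.

ROBOT

A 7-joint arm with a two-finger parallel gripper is mounted at the origin on a cart in front of the work surface, level with it; the furniture and walls round the work are solid. World frame = base frame: x ahead of the robot, y to its left, z up, the work surface at z = 0. Lengths are in m, angles in rad, forces in N, time in s.
With the tool pointing down it reaches from about 0.35 to 0.9 m from the base axis. Payload 8.1 kg.
Tool frame: the origin (TCP) lies midway between the tips of the shut fingers; the grasp point (between the pads) lies 19 mm behind it (arm.hold_point_z is the distance from the TCP to the grasp point, in m); z points along the fingers, y is the direction in which the jaws open and shut (so a half turn about z gives the same grasp; the last joint's range is limited). The gripper opens to 92 mm and grips with 3 to 60 N. Pads are 19 mm wide; open, the fingers measure 130 mm over their backs; the gripper's body (75 mm by 190 mm) begins 47 mm behind the grasp point.
Start: joints at [1.059, 0.434, 0.025, 1.573, -0.012, 1.134, -0.075], TCP at [0.248, -0.574, 0.227] pointing down, gripper open.
Joint ranges: [-2.62, 2.62], [-0.44, 2.09], [-1.27, 1.32], [0.08, 2.57], [-1.32, 4.46], [0.12, 2], [-2.74, 2.74]. Speed limits (rad/s): [2.22, 2.22, 3.01, 3.01, 3.14, 3.14, 3.14].

INTERFACE

Orientations are given as a rotation vector (axis times angle).
In Python, from cell import arm gives the robot as it stands.
- The arm moves only by the shell command python3 -m pendant 'ROWS' [FORCE]. ROWS is JSON, a list of rows, each a list of 3 entries, a list of its own where there are three numbers: the shift along the tool's x, y, z in m, then the turn, a rotation vector about the tool's x, y, z in degrees, then the finger opening in m, from 0 to 0.0918. A call has 1 to 10 rows; each row shifts and turns the commanded pose from where the row before left it, along the tool's axes as they then stand; what a row does not reach is not made up. A row lasts 1/8 s, in which the tool goes at most 62.5 mm and 10.7 degrees, less where a joint would pass 70% of its speed; a pose out of reach is approached as far as the arm can. A call with a gripper value outside its range is refused whole. The fingers move at their own pace and stop on an object; FORCE is the grip in N (left out, the last holds). Time passes only in rows, so rows that do not move let the fingers close. It gives the time, the measured TCP pose, the force and the opening at its end, in the units of the state.
- arm.observe(): the state, without advancing time (a new reading comes with each control period).
- arm.get_image(name): name is "scene" or "side" or "wrist"; returns (picture, depth): 384x512x3 uint8, red, green, blue; 384x512 float32, m along the optical axis (not along the pixel's ray), 0 where there is no reading.
- arm.camera_params(name): a dict with "fovy" (degrees; the focal length in pixels is half the picture's height over the tangent of half this angle, whatever the lens; pixels are square), "cx", "cy" (the principal point, pixels), "rvec" (rotation vector, rad) and "tvec" (3), from world to camera coordinates, as OpenCV has them; the wrist camera has in their place "mount" (4x4, takes a point from camera to tool coordinates, whose origin is the TCP and whose axes are the flange's). Camera axes: x right, y down, z forward; pixel columns grow to the right and rows downward; lengths in m; the calibration is good to about 2 mm. A picture is of the moment at which its call begins: read the wrist's pose just before it. camera_params takes no time and is no camera call.
- arm.sign_off(): hands the job in, once; it reports no verdict.
Trained networks look in the newest picture that a camera, given by its name, has taken for a name from the list of things; names that differ only in an ending like _2 or _b are one class to them, and where a whole thing is asked for, a point or a joint stands for the part that bears it (a point fixed in the world has none). Each returns a list of dicts, best first, with "conf" (0 to 1); they miss things now and then, are a little off and sometimes report something else, mostly with a low value. They report only what shows in the picture. A call takes as long as a camera call.
- arm.look_for(camera, label): "rect" ([centre column, centre row, width, height] in pixels, round what is visible of it).
- arm.masks_of(camera, label): "pixels" (384x512 bool, what is visible of it) and "rect" ([centre column, centre row, width, height] in pixels, round what is visible of it).
The state is a dict: "clock": time; "joints": joint angles; "dq": joint speeds; "joint_efforts": joint torques, N m; "position": TCP position; "ee_rot": TCP orientation; "force": force on the tool from outside, world axes, zero at the start; "ft_torque": the same for the moment, N m; "width": opening from 0.0 (shut) to 1.0 (fully open).
Only numpy, scipy, OpenCV 4.12 (cv2) and the standard library are available. Lean on these libraries where they do the work, as an engineer would, in place of code of your own. Each camera call takes 0.05 s, during which the arm holds its last target.

## Working session

There is one attempt and no reset: what is moved stays moved. The work goes in short steps, Python scripts to look and compute and a shell command to move; the robot and the scene stay as the last step left them, time stands still between calls to the robot, and variables do not carry over. Pictures are saved under pics/ and viewed, and the job is handed in when it is done.

```bash
ls; mkdir -p pics
python3 - <<'E'
from cell import arm
import cv2
print(arm.observe()); print(arm.hold_point_z)
for n in ["scene","side","wrist"]:
    p,d=arm.get_image(n); cv2.imwrite(f"pics/{n}0.png",p[:,:,::-1]); print(n,arm.camera_params(n))
E
```

```text
pics
{'clock': 0.0, 'joints': array([ 1.05941785,  0.43527371,  0.02496294,  1.57411589, -0.01159024,
        1.13403542, -0.07508451]), 'dq': array([ 0.00096738,  0.00050893, -0.00097265,  0.00051263, -0.00118311,
       -0.00253171, -0.00144321]), 'joint_efforts': array([-1.46715589e-03, -6.67869544e+01,  9.84047726e-01, -3.14464688e+01,
       -6.06284151e-02,  4.28554451e-02,  1.38211103e-04]), 'position': array([ 0.24816363, -0.57303212,  0.22590611]), 'ee_rot': array([-3.07463421e+00, -6.37255479e-01,  7.77525632e-04]), 'force': array([-0.24447902,  0.86019876, -0.58488131]), 'ft_torque': array([ 0.02142765, -0.00264299,  0.03876594]), 'width': 0.9999605876228039}
0.0188
scene {'fovy': 54.11004919959166, 'cx': 255.9481748737036, 'cy': 188.70383671812596, 'rvec': array([ 0.87998363, -2.24650424,  1.31023646]), 'tvec': array([0.4047835 , 0.25749709, 0.52523874])}
side {'fovy': 57.848215968444734, 'cx': 255.65245658066462, 'cy': 193.7230699980224, 'rvec': array([ 2.19737331, -1.35521931,  0.43936999]), 'tvec': array([-0.2642534 ,  0.46330211,  0.59039043])}
wrist {'fovy': 63.42557951051519, 'cx': 253.52213634228244, 'cy': 192.09833853271854, 'mount': array([[ 1.07207899e-04, -9.66487269e-01, -2.56714524e-01,
         6.85001656e-02],
       [ 9.99999929e-01,  1.12017248e-05,  3.75442596e-04,
         5.15825764e-04],
       [-3.59984844e-04, -2.56714546e-01,  9.66487202e-01,
        -1.57624991e-01],
       [ 0.00000000e+00,  0.00000000e+00,  0.00000000e+00,
         1.00000000e+00]])}
```

View pics/scene0.png

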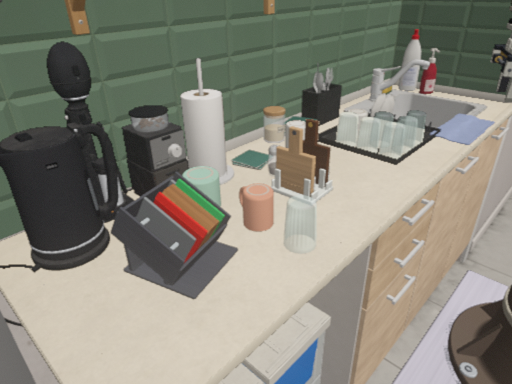

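View pics/side0.png

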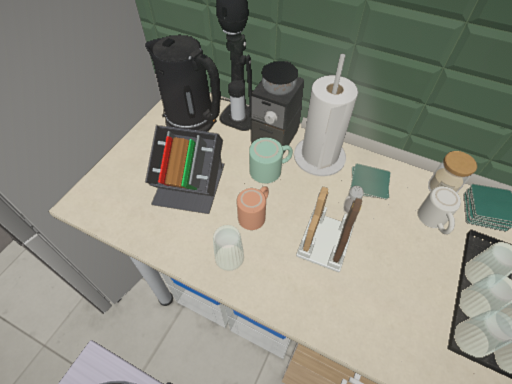

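View pics/wrist0.png

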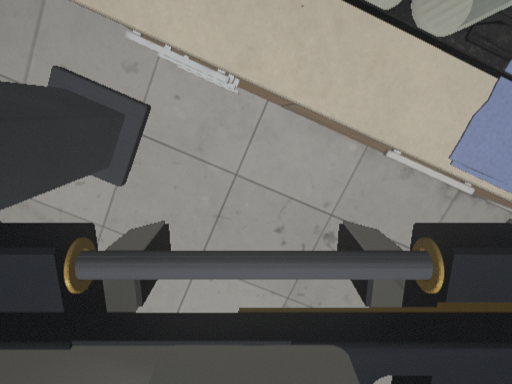

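```bash
cat > h.py <<'E'
import numpy as np,cv2
from scipy.spatial.transform import Rotation as R
from cell import arm
def cam(name,st=None):
    p=arm.camera_params(name); f=192/np.tan(np.radians(p["fovy"])/2)
    if "mount" in p:
        st=st or arm.observe()
        T=np.eye(4);T[:3,:3]=R.from_rotvec(st["ee_rot"]).as_matrix();T[:3,3]=st["position"]
        M=T@p["mount"]
    else:
        E=np.eye(4);E[:3,:3]=R.from_rotvec(p["rvec"]).as_matrix();E[:3,3]=p["tvec"];M=np.linalg.inv(E)
    return f,p["cx"],p["cy"],M
def cloud(d,c):
    f,cx,cy,M=c
    v,u=np.mgrid[:384,:512]
    P=np.stack([(u-cx)/f*d,(v-cy)/f*d,d],-1)@M[:3,:3].T+M[:3,3]
    P[d<=0]=np.nan
    return P
def proj(X,c):
    f,cx,cy,M=c; q=(np.atleast_2d(X)-M[:3,3])@M[:3,:3]
    return np.c_[q[:,0]/q[:,2]*f+cx,q[:,1]/q[:,2]*f+cy]
E
python3 - <<'E'
from h import *
import pickle
out={}
for n in ["scene","side"]:
    p,d=arm.get_image(n); P=cloud(d,cam(n)); out[n]=(p,d,P,{})
    for l in ["dark_paddle","light_paddle","block_board","green_board","red_board","bay","cheek_left","cheek_right","stand","corridor_glass","corridor_mug","back_mug","shaker"]:
        for m in arm.masks_of(n,l)[:2]:
            out[n][3].setdefault(l,[]).append(m)
            q=P[m["pixels"]]; q=q[~np.isnan(q[:,0])]
            print(n,l,round(m["conf"],2),np.round(m["rect"]),m["pixels"].sum(), np.round(np.percentile(q,[3,50,97],axis=0),3).tolist() if len(q) else None)
pickle.dump(out,open("o.pkl","wb"))
print(arm.observe()["clock"])
E
```

```text
scene dark_paddle 0.71 [317. 149.  30.  62.] 905 [[0.524, -0.232, 0.037], [0.561, -0.222, 0.114], [0.593, -0.218, 0.182]]
scene block_board 0.66 [190. 215.  55.  65.] 1001 [[0.494, 0.165, 0.076], [0.532, 0.188, 0.137], [0.581, 0.208, 0.167]]
scene green_board 0.69 [201. 202.  50.  44.] 423 [[0.504, 0.148, 0.112], [0.542, 0.16, 0.137], [0.586, 0.173, 0.166]]
scene green_board 0.62 [190. 215.  52.  62.] 1030 [[0.494, 0.162, 0.083], [0.533, 0.188, 0.137], [0.58, 0.209, 0.166]]
scene red_board 0.75 [179. 226.  59.  63.] 982 [[0.49, 0.197, 0.062], [0.525, 0.213, 0.13], [0.577, 0.229, 0.165]]
scene red_board 0.61 [201. 209.  48.  61.] 485 [[0.504, 0.147, 0.107], [0.545, 0.16, 0.138], [0.588, 0.174, 0.166]]
scene bay 0.88 [169. 230. 119. 112.] 5226 [[0.502, 0.113, 0.027], [0.562, 0.245, 0.097], [0.649, 0.288, 0.147]]
scene cheek_left 0.83 [167. 228.  63.  58.] 1561 [[0.509, 0.216, 0.063], [0.56, 0.232, 0.108], [0.614, 0.248, 0.15]]
scene stand 0.64 [302. 185.  61.  36.] 672 [[0.511, -0.234, 0.004], [0.534, -0.155, 0.02], [0.632, -0.137, 0.062]]
scene stand 0.55 [168. 228. 123. 115.] 5194 [[
[... 1243 characters left out ...]
ek_right 0.98 [202. 161.  20.  51.] 574 [[0.53, 0.136, 0.054], [0.582, 0.155, 0.106], [0.636, 0.171, 0.152]]
side cheek_right 0.36 [230. 247.  35.  50.] 1139 [[0.405, -0.039, 0.009], [0.422, -0.017, 0.091], [0.457, 0.015, 0.106]]
side stand 0.66 [321. 242.  51.  64.] 1520 [[0.511, -0.242, 0.008], [0.555, -0.195, 0.013], [0.633, -0.149, 0.066]]
side corridor_mug 0.92 [253. 210.  33.  39.] 1116 [[0.521, -0.039, 0.008], [0.54, -0.013, 0.083], [0.612, 0.022, 0.09]]
side back_mug 0.86 [268. 163.  48.  50.] 1590 [[0.666, -0.014, 0.001], [0.692, 0.018, 0.075], [0.78, 0.068, 0.093]]
side shaker 0.58 [353. 199.  14.  28.] 230 [[0.672, -0.23, 0.023], [0.681, -0.212, 0.079], [0.698, -0.202, 0.09]]
1.55
```

Run:
```python
from h import *
import pickle
o=pickle.load(open("o.pkl","rb"))
for n in o: print(n,cam(n)[3][:3,3])
A=np.concatenate([o[n][2].reshape(-1,3) for n in o]); C=np.concatenate([o[n][0].reshape(-1,3) for n in o])
S=np.concatenate([np.full(384*512,i) for i,n in enumerate(o)])
ok=~np.isnan(A[:,0]);A=A[ok];C=C[ok];S=S[ok]
w=(A[:,0]>.3)&(A[:,0]<.9)&(abs(A[:,1])<.35)
t=w&(abs(A[:,2])<.006); print("table z",[np.median(A[t&(S==i),2]) for i in (0,1)])
for nm,y0,y1 in [("dark",-.26,-.205),("light",-.19,-.135)]:
  for i in (0,1):
    s=(A[:,0]>.5)&(A[:,0]<.66)&(A[:,1]>y0)&(A[:,1]<y1)&(A[:,2]>.075)&(A[:,2]<.19)&(S==i)
    q=A[s]; h=q[:,2]>.135
    print(nm,i,len(q),cv2.minAreaRect(q[:,:2].astype(np.float32)),"handle",np.percentile(q[h],[2,50,98],axis=0).round(3).tolist())
    b=q[~h]; a=np.polyfit(b[:,0],b[:,1],1); print("  face fit",a, np.std(b[:,1]-np.polyval(a,b[:,0])))
# top views
img=np.zeros((600,800,3),np.uint8)
def px(p): return int(400-(p[1])*1000*1.2), int(560-(p[0]-.35)*1200)
for k in np.argsort(A[w][:,2]):
    p=A[w][k]; u,v=px(p)
    if 0<=u<800 and 0<=v<600 and p[2]<.25: img[v,u]=C[w][k][::-1]
cv2.imwrite("pics/top.png",img)
p=cv2.resize(o["side"][0][100:300,120:400,::-1],None,fx=2.8,fy=2.8,interpolation=cv2.INTER_CUBIC);cv2.imwrite("pics/sidez.png",p)
```

```text
Still running in the background as job /tmp/bash_jobs.1000/714d7076f8e9 (pid 549). You'll get a notice when it ends.
```

```bash
kill -- -$(cat /tmp/bash_jobs.1000/714d7076f8e9/pid); cat /tmp/bash_jobs.1000/714d7076f8e9/stdout
cat > load.py <<'E'
from h import *
import pickle
o=pickle.load(open("o.pkl","rb"))
A=np.concatenate([o[n][2].reshape(-1,3) for n in o]); C=np.concatenate([o[n][0].reshape(-1,3) for n in o])
S=np.concatenate([np.full(384*512,i) for i,n in enumerate(o)])
ok=~np.isnan(A[:,0]);A=A[ok];C=C[ok];S=S[ok]
w=(A[:,0]>.3)&(A[:,0]<.8)&(abs(A[:,1])<.33)&(A[:,2]<.25)
A=A[w];C=C[w];S=S[w]
E
python3 - <<'E'
from load import *
img=np.zeros((600,800,3),np.uint8)
k=np.argsort(A[:,2]);u=(400-A[k,1]*1200).astype(int);v=(560-(A[k,0]-.35)*1200).astype(int)
g=(v>=0)&(v<600)&(u>=0)&(u<800); 
for du in(0,1):
  for dv in (0,1): img[np.clip(v[g]+dv,0,599),np.clip(u[g]+du,0,799)]=C[k][g][:,::-1]
cv2.imwrite("pics/top.png",img)
p=cv2.resize(o["side"][0][100:300,120:400,::-1],None,fx=2.8,fy=2.8,interpolation=cv2.INTER_CUBIC);cv2.imwrite("pics/sidez.png",p)
E
```

```text
(no output)
```

View pics/top.png

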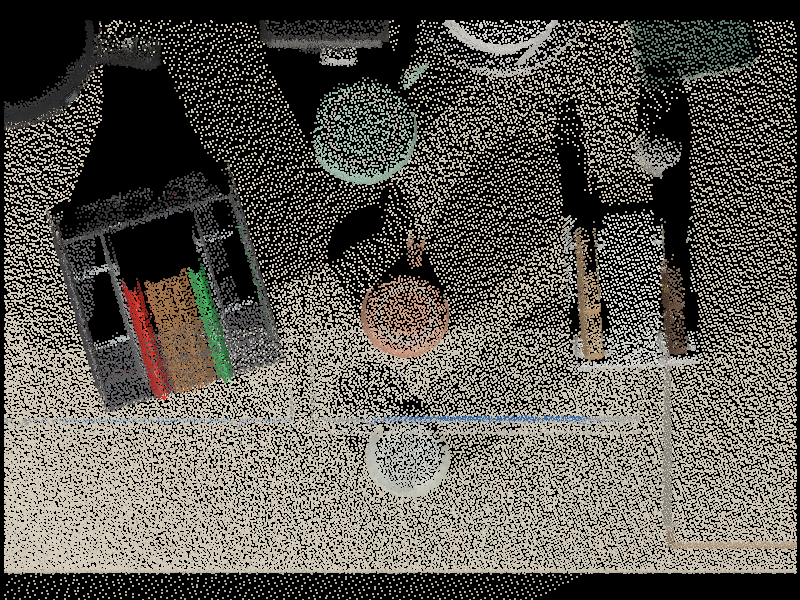

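View pics/sidez.png

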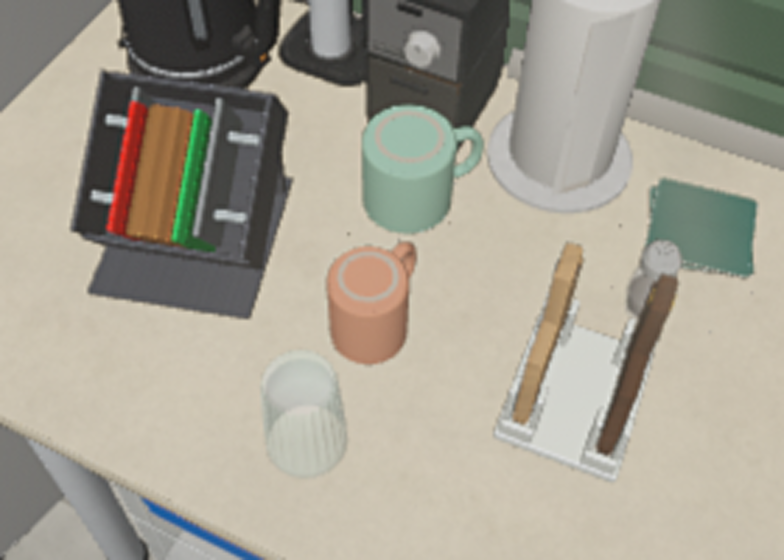

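```bash
cat > fit.py <<'E'
from h import *
from scipy.optimize import least_squares
def Rbay(yaw): return R.from_euler("z",yaw).as_matrix()@np.array([[np.cos(np.pi/6),0,-.5],[0,1,0],[.5,0,np.cos(np.pi/6)]])
def box(q,x0,x1,y0,y1,z0,z1): return np.max([x0-q[:,0],q[:,0]-x1,y0-q[:,1],q[:,1]-y1,z0-q[:,2],q[:,2]-z1],0)
def board(q,hy,h,bev):  # bottom-centre origin
    b=box(q,-.055,.055,-hy,hy,0,h); n=np.hypot(bev,.012)
    s=((abs(q[:,1])-hy)*.012+(q[:,2]-(h-.012))*bev)/n
    return np.maximum(b,s)
def paddle(q):
    b=box(q,-.055,.055,-.007,.007,0,.112); n=np.hypot(.0045,.022)
    b=np.maximum(b,((abs(q[:,1])-.0025)*.022-q[:,2]*.0045)/n)
    return np.minimum(b,box(q,-.017,.017,-.007,.007,.112,.172))
E
cat > f1.py <<'E'
from load import *
from fit import *
def pts(l,i=None):
    L=[]
    for n in o:
        for m in o[n][3].get(l,[])[:1]:
            mm=cv2.erode(m["pixels"].astype(np.uint8),np.ones((2,2)))>0
            q=o[n][2][mm]; q=q[~np.isnan(q[:,0])]; L.append((n,q))
    return L
r=pts("red_board");g=pts("green_board");b=pts("block_board")
def run(sel):
    cat=lambda L:np.concatenate([q for n,q in L if n in sel])
    Q=[cat(r),cat(b),cat(g)]
    def res(p):
        M=Rbay(p[0]);out=[]
        for q,dy,dx,hy,h,bev in zip(Q,[p[3],0,p[4]],[p[5],0,p[6]],[.006,.019,.006],[.108,.105,.108],[.004,.007,.004]):
            l=(q-[p[1],p[2],.055])@M-[-.009+dx,dy,0]
            out.append(board(l,hy,h,bev))
        return np.concatenate(out)
    s=least_squares(res,[.25,.59,.2,.027,-.027,0,0],loss="soft_l1",f_scale=.0015)
    print("bay",sel,[len(x) for x in Q],s.x.round(4),np.median(abs(s.fun)),"yaw deg",np.degrees(s.x[0])); return s.x
xb=run(("scene","side"));run(("scene",));run(("side",))
def runp(nm,y0,sel):
    k=[i for i,n in enumerate(("scene","side")) if n in sel]
    s=np.isin(S,k)&(A[:,0]>.5)&(A[:,0]<.66)&(abs(A[:,1]-y0)<.03)&(A[:,2]>.075)&(A[:,2]<.195)
    q=A[s]
    def res(p):
        l=(q-[p[0],p[1],.012])@R.from_euler("z",p[2]).as_matrix(); return paddle(l)
    s=least_squares(res,[.57,y0,.1],loss="soft_l1",f_scale=.0015)
    print(nm,sel,len(q),s.x.round(4),np.median(abs(s.fun)),np.degrees(s.x[2]))
for sel in (("scene","side"),("scene",),("side",)):
    runp("dark",-.228,sel);runp("light",-.16,sel)
E
python3 f1.py
```

```text
bay ('scene', 'side') [1105, 1559, 625] [ 2.822e-01  5.960e-01  2.004e-01  2.770e-02 -2.740e-02  8.000e-04
  5.000e-04] 0.0006171852197085353 yaw deg 16.16759609964489
bay ('scene',) [851, 872, 336] [ 2.814e-01  5.965e-01  2.008e-01  2.750e-02 -2.760e-02  4.000e-04
  9.000e-04] 0.0005358133518289093 yaw deg 16.122774921717447
bay ('side',) [254, 687, 289] [ 0.2788  0.595   0.2001  0.0273 -0.0371  0.0009  0.0031] 0.0009323309637388017 yaw deg 15.97295321340638
dark ('scene', 'side') 1237 [ 0.5789 -0.2275  0.0652] 0.0007124295615063975 3.737949987831015
light ('scene', 'side') 1556 [ 0.5745 -0.1577  0.0635] 0.0007305020671357172 3.6390626950544656
dark ('scene',) 760 [ 0.5797 -0.2273  0.0653] 0.000801080758147926 3.740302306932819
light ('scene',) 1120 [ 0.5752 -0.1576  0.0623] 0.0007755952304304876 3.5676973398651763
dark ('side',) 477 [ 0.5786 -0.2282  0.0664] 0.0004554172165527441 3.8037085538098214
light ('side',) 436 [ 0.5742 -0.1583  0.0685] 0.0005730800020848359 3.9250814062175103
```

```bash
cat >> h.py <<'E'
def rows(p,Rm,n,st=None):
    st=st or arm.observe(); R0=R.from_rotvec(st["ee_rot"]); Rt=R.from_matrix(Rm) 
    rel=(R0.inv()*Rt).as_rotvec()/n; pl=R0.inv().apply(np.asarray(p)-st["position"])
    s=np.linalg.solve(sum(R.from_rotvec(rel*k).as_matrix() for k in range(n)),pl)
    print(n,"x",[s.round(4).tolist(),np.degrees(rel).round(2).tolist()],"|mm",(1000*np.linalg.norm(s)).round(1),"deg",np.degrees(np.linalg.norm(rel)).round(2))
def down(yaw): return R.from_euler("z",yaw).as_matrix()@np.diag([1,-1,-1.])
E
python3 -c "
from h import *
rows([.5792,-.2277,.25],down(.0652),12)"
```

```text
12 x [[0.034, -0.0212, -0.0019], [0.0, 0.0, 1.64]] |mm 40.1 deg 1.64
```

```bash
python3 -m pendant '[[[0,0,-0.02],[0,0,0],0.04],[[0.034,-0.0212,0],[0,0,1.64],0.04],[[0.034,-0.0212,0],[0,0,1.64],0.04],[[0.034,-0.0212,0],[0,0,1.64],0.04],[[0.034,-0.0212,0],[0,0,1.64],0.04],[[0.034,-0.0212,0],[0,0,1.64],0.04],[[0.034,-0.0212,0],[0,0,1.64],0.04],[[0.034,-0.0212,0],[0,0,1.64],0.04],[[0.034,-0.0212,0],[0,0,1.64],0.04],[[0.034,-0.0212,0],[0,0,1.64],0.04]]' 20
python3 -c "
from h import *
rows([.5792,-.2277,.25],down(.0652),4)
print(arm.observe())"
```

```text
clock: 2.8
position: [0.4861, -0.302, 0.2469]
ee_rot: [3.132, 0.236, 0.0]
force: [0.3, -0.1, -0.8]
width: 0.436
4 x [[0.0253, -0.0157, -0.0008], [0.0, -0.0, 1.22]] |mm 29.8 deg 1.22
{'clock': 2.8, 'joints': array([ 0.50781368,  0.33598631, -0.06084367,  1.67209888,  0.02226438,
        1.13381237, -0.97976196]), 'dq': array([-0.48726742,  0.13444865, -0.06628065, -0.19306949,  0.03180691,
        0.05886825, -0.78570416]), 'joint_efforts': array([ 3.40916187e+00, -6.11054564e+01, -4.42012567e-01, -3.03427684e+01,
       -1.98691869e-01, -3.68192804e-02,  1.63557619e+00]), 'position': array([ 0.486138  , -0.30198467,  0.24692092]), 'ee_rot': array([3.13246180e+00, 2.35512236e-01, 4.00801747e-04]), 'force': array([ 0.32667207, -0.05947735, -0.7640379 ]), 'ft_torque': array([-0.06002037,  0.0214836 ,  0.02263178]), 'width': 0.43570245436278693}
```

```bash
python3 -m pendant '[[[0.034,-0.0212,0],[0,0,1.64],0.04],[[0.034,-0.0212,0],[0,0,1.64],0.04],[[0.034,-0.0212,0],[0,0,1.64],0.04],[[0,0,0],[0,0,0],0.04],[[0,0,0],[0,0,0],0.04]]'
python3 - <<'E'
from h import *
rows([.5792,-.2277,.25],down(.0652),1)
st=arm.observe();c=cam("wrist",st)
p,d=arm.get_image("wrist");P=cloud(d,c)
cv2.imwrite("pics/w1.png",p[:,:,::-1]); np.savez("w1.npz",p=p,d=d,P=P)
E
```

```text
clock: 3.42
position: [0.5783, -0.2279, 0.2465]
ee_rot: [3.139, 0.103, -0.001]
force: [0.5, -0.1, -0.7]
width: 0.437
1 x [[0.0009, -0.0001, -0.0035], [0.03, 0.04, 0.0]] |mm 3.6 deg 0.05
```

View pics/w1.png

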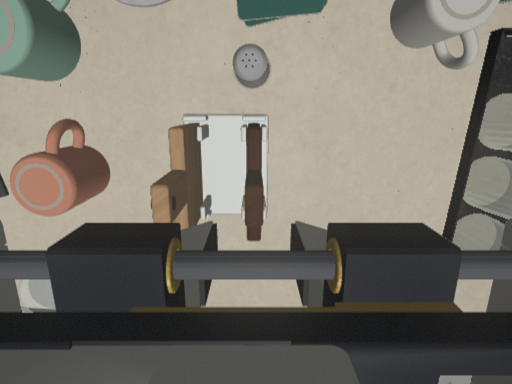

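The wrist picture shows the dark board's handle at column 254, lined up upright between the fingers, with the pale one at column 178 to the left. I'll check this with a fit on the wrist depth.

Run:
```python
from fit import *
z=np.load("w1.npz");P=z["P"].reshape(-1,3);P=P[~np.isnan(P[:,0])]
for nm,x0,y0 in (("dark",.579,-.2277),("light",.575,-.158)):
    q=P[(abs(P[:,0]-x0)<.07)&(abs(P[:,1]-y0)<.028)&(P[:,2]>.09)&(P[:,2]<.19)]
    f=lambda p:paddle((q-[p[0],p[1],.012])@R.from_euler("z",p[2]).as_matrix())
    s=least_squares(f,[x0,y0,.065],loss="soft_l1",f_scale=.0015);print(nm,len(q),s.x.round(4),np.median(abs(s.fun)),np.percentile(q[:,2],99.))
rows([.5792,-.2277,.133],down(.0652),5)
```

```text
dark 1948 [ 0.5767 -0.2287  0.0621] 0.0004887778609019393 0.18490436032940843
light 3121 [ 0.5722 -0.1588  0.0647] 0.00025464268210670035 0.18453587541771563
5 x [[0.0003, -0.0001, 0.0227], [0.01, 0.01, -0.01]] |mm 22.7 deg 0.02
```

```bash
python3 -m pendant '[[[0,0.0003,0.0235],[0,0,0],0.04],[[0,0,0.0235],[0,0,0],0.04],[[0,0,0.0235],[0,0,0],0.04],[[0,0,0.0235],[0,0,0],0.04],[[0,0,0.0195],[0,0,0],0.04],[[0,0,0],[0,0,0],0.04],[[0,0,0],[0,0,0],0.0],[[0,0,0],[0,0,0],0.0],[[0,0,0],[0,0,0],0.0],[[0,0,0],[0,0,0],0.0]]' 30
python3 -c "
from h import *
s=arm.observe();print(s['force'],s['ft_torque'],s['width'])"
```

```text
clock: 4.72
position: [0.5791, -0.2278, 0.1339]
ee_rot: [3.139, 0.102, 0.002]
force: [-1.3, -0.6, 5.9]
width: 0.149
[-1.28356719 -0.56611098  5.88020402] [ 0.06716054  0.18620199 -0.07612779] 0.1490660789067433
```

```bash
python3 -m pendant '[[[0,0,-0.01],[0,0,0],0.0],[[0,0,-0.02],[0,0,0],0.0],[[0,0,-0.03],[0,0,0],0.0],[[0,0,-0.04],[0,0,0],0.0],[[0,0,-0.04],[0,0,0],0.0],[[0,0,-0.03],[0,0,0],0.0],[[0,0,0],[0,0,0],0.0],[[0,0,0],[0,0,0],0.0]]' 50
cat >> fit.py <<'E'
ORG=np.array([.596,.2004,.055]);YAW=.2815;GR=.1219
def tgt(x,y,h,org=ORG,yaw=YAW,gr=GR):
    Rb=Rbay(yaw); return org+Rb@np.array([x,y,h+gr]),Rb@np.diag([1,-1,-1.])
E
python3 - <<'E'
from fit import *
s=arm.observe();print(s["force"],s["ft_torque"],s["width"],s["joints"].round(3))
p,Rt=tgt(-.003,-.0195,.165);print(p)
rows(p,Rt,14)
E
```

```text
clock: 5.72
position: [0.5782, -0.2275, 0.3023]
ee_rot: [-3.139, -0.103, 0.002]
force: [-0.4, 0.6, -1.7]
width: 0.154
[-0.38271071  0.63713154 -1.67186016] [0.02723283 0.06654375 0.0371522 ] 0.15395671711940276 [ 0.335  0.385 -0.067  1.46   0.026  1.298 -1.24 ]
[0.46111744 0.14109582 0.30196269]
14 x [[-0.0039, -0.0274, -0.0007], [0.23, 2.14, -0.87]] |mm 27.7 deg 2.32
```

```bash
python3 -m pendant '[[[-0.0039,-0.0274,-0.0007],[0.23,2.14,-0.87],0.0],[[-0.0039,-0.0274,-0.0007],[0.23,2.14,-0.87],0.0],[[-0.0039,-0.0274,-0.0007],[0.23,2.14,-0.87],0.0],[[-0.0039,-0.0274,-0.0007],[0.23,2.14,-0.87],0.0],[[-0.0039,-0.0274,-0.0007],[0.23,2.14,-0.87],0.0],[[-0.0039,-0.0274,-0.0007],[0.23,2.14,-0.87],0.0],[[-0.0039,-0.0274,-0.0007],[0.23,2.14,-0.87],0.0],[[-0.0039,-0.0274,-0.0007],[0.23,2.14,-0.87],0.0],[[-0.0039,-0.0274,-0.0007],[0.23,2.14,-0.87],0.0],[[-0.0039,-0.0274,-0.0007],[0.23,2.14,-0.87],0.0]]'
python3 -m pendant '[[[-0.0039,-0.0274,-0.0007],[0.23,2.14,-0.87],0.0],[[-0.0039,-0.0274,-0.0007],[0.23,2.14,-0.87],0.0],[[-0.0039,-0.0274,-0.0007],[0.23,2.14,-0.87],0.0],[[-0.0039,-0.0274,-0.0007],[0.23,2.14,-0.87],0.0],[[0,0,0],[0,0,0],0.0],[[0,0,0],[0,0,0],0.0],[[0,0,0],[0,0,0],0.0]]'
python3 - <<'E'
from fit import *
s=arm.observe();print(s["force"],s["ft_torque"],s["width"],s["joints"].round(3))
p,Rt=tgt(-.003,-.0195,.165);rows(p,Rt,1)
import pickle
out={}
for n in ["scene","side","wrist"]:
    c=cam(n); p,d=arm.get_image(n); cv2.imwrite(f"pics/{n}2.png",p[:,:,::-1]); out[n]=(p,d,cloud(d,c))
pickle.dump(out,open("o2.pkl","wb"))
p=cv2.resize(out["side"][0][60:260,60:340,::-1],None,fx=2.8,fy=2.8,interpolation=cv2.INTER_CUBIC);cv2.imwrite("pics/sidez2.png",p)
E
```

```text
clock: 6.98
position: [0.5015, 0.039, 0.3045]
ee_rot: [-3.018, -0.332, -0.568]
force: [0.2, 0.9, -0.9]
width: 0.148
clock: 7.85
position: [0.4618, 0.1401, 0.3027]
ee_rot: [-2.938, -0.416, -0.788]
force: [-0.6, -0.4, -1.1]
width: 0.152
[-0.63090245 -0.38019217 -1.08173215] [-0.20172436  0.75712799 -0.05303247] 0.15218662840980687 [ 0.056 -0.129 -0.462  2.181  0.021  0.557 -1.722]
1 x [[-0.0007, -0.0012, 0.0004], [0.04, -0.01, 0.0]] |mm 1.4 deg 0.04
```

View pics/sidez2.png

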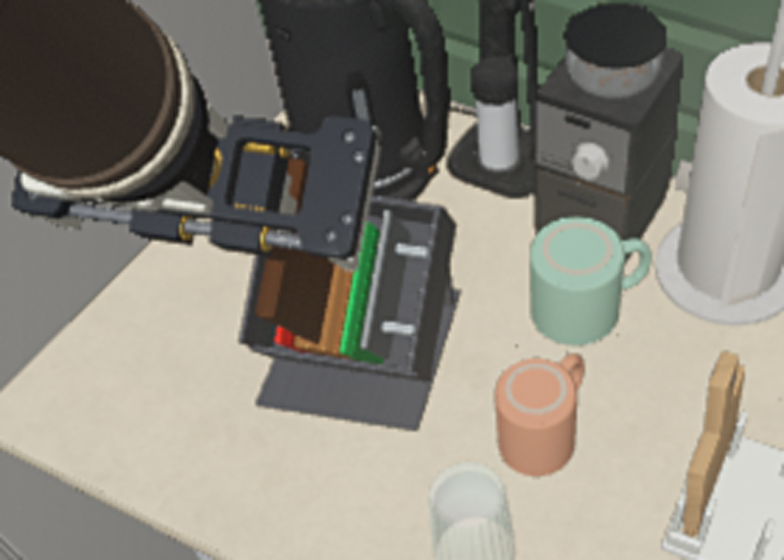

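View pics/wrist2.png

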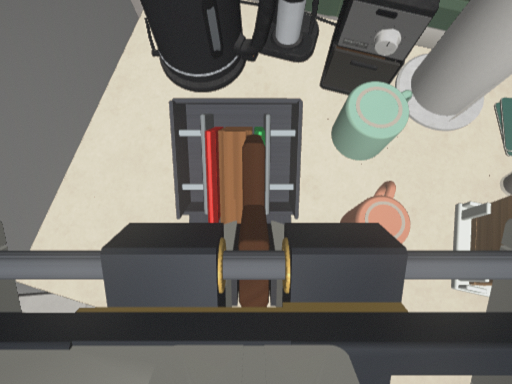

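View pics/scene2.png

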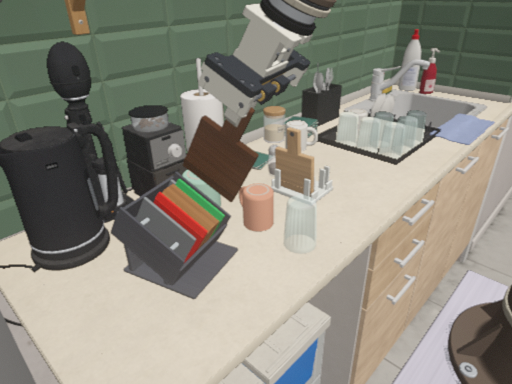

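The wrist view shows the dark board hanging over the block's green side (column about 255, row 140), with the rack square below it. The side view agrees, and nothing else has been disturbed. Next I'll measure the held board against the gap.

```bash
cat > f2.py <<'E'
from fit import *
import pickle,sys
o=pickle.load(open("o2.pkl","rb"))
h=.165-.0004
Rb=Rbay(YAW)
st=arm.observe();Tp=st["position"];TR=R.from_rotvec(st["ee_rot"]).as_matrix()
# nominal paddle frame from tool: z_p=-tool z, x_p=tool x
Pr=TR@np.diag([1,-1,-1.]);Po=Tp-Pr@[0,0,GR]
print("nominal paddle foot in bay",((Po-ORG)@Rb).round(4))
for sel in (("wrist",),("scene",),("side",)):
    Q=[]
    for n in sel:
        P=o[n][2].reshape(-1,3);C=o[n][0].reshape(-1,3).astype(int);k=~np.isnan(P[:,0]);P=P[k];C=C[k]
        l=(P-Po)@Pr
        m=(abs(l[:,0])<.065)&(abs(l[:,1])<.018)&(l[:,2]>-.01)&(l[:,2]<.105)
        Q.append(P[m])
    q=np.concatenate(Q)
    if len(q)<50: print(sel,len(q));continue
    f=lambda p:paddle(((q-Po)@Pr-p[:3])@R.from_rotvec(p[3:]).as_matrix())
    reg=lambda p:np.r_[f(p),p[:3]*.3,p[3:]*.03]
    s=least_squares(reg,np.zeros(6),loss="soft_l1",f_scale=.0015)
    foot=Po+Pr@s.x[:3]
    print(sel,len(q),"off mm",(s.x[:3]*1000).round(1),"deg",np.degrees(s.x[3:]).round(2),"med",np.median(abs(f(s.x))).round(5),"foot bay",((foot-ORG)@Rb*1000).round(1))
# boards by colour, wrist, in the bay frame
for n in ("wrist","scene","side"):
    P=o[n][2].reshape(-1,3);C=o[n][0].reshape(-1,3).astype(int);k=~np.isnan(P[:,0]);P=P[k];C=C[k]
    l=(P-ORG)@Rb
    m=(abs(l[:,0])<.07)&(abs(l[:,1])<.07)&(l[:,2]>.08)&(l[:,2]<.115)
    r,g,b=C.T
    hsv=cv2.cvtColor(C[None].astype(np.uint8),cv2.COLOR_RGB2HSV)[0].astype(int)
    red=m&((hsv[:,0]<5)|(hsv[:,0]>172))&(hsv[:,1]>150)&(hsv[:,2]>90)
    gre=m&(hsv[:,0]>45)&(hsv[:,0]<80)&(hsv[:,1]>120)
    blk=m&(hsv[:,0]>8)&(hsv[:,0]<20)&(hsv[:,1]>90)&(hsv[:,2]>110)
    for nm,k,hy,hh,bev in (("red",red,.006,.108,.004),("block",blk,.019,.105,.007),("green",gre,.006,.108,.004)):
        q=l[k]
        if len(q)<30: print(n,nm,len(q));continue
        y0=np.median(q[:,1])
        f=lambda p:board((q-[-.009,p[0],p[1]]),hy,hh,bev)
        s=least_squares(f,[y0,0],loss="soft_l1",f_scale=.001)
        print(n,nm,len(q),"centre y mm",(s.x*1000).round(1),"y range",(np.percentile(q[:,1],[2,98])*1000).round(1),np.median(abs(s.fun)).round(5))
E
python3 f2.py
```

```text
nominal paddle foot in bay [-0.002  -0.0204  0.1656]
('wrist',) 1611 off mm [ -9.   -0.7 -16. ] deg [0.08 1.69 0.22] med 0.00043 foot bay [-10.9 -21.  149.6]
('scene',) 3533 off mm [ -6.5  -0.6 -16.9] deg [ 0.    1.53 -0.05] med 0.0005 foot bay [ -8.4 -21.  148.7]
('side',) 775 off mm [ -7.2  -0.6 -16.1] deg [-0.    1.76  0.04] med 0.00033 foot bay [ -9.1 -21.  149.5]
wrist red 1052 centre y mm [27.4  0.5] y range [21.3 31.7] 0.00021
wrist block 2143 centre y mm [-0.2  0.6] y range [-10.9  18.1] 0.00041
wrist green 65 centre y mm [-27.7   0.3] y range [-32.8 -22.8] 0.00032
scene red 765 centre y mm [27.8 -0.2] y range [26.6 34.9] 0.00063
scene block 866 centre y mm [ 0.2 -0.2] y range [-10.4  16.4] 0.00061
scene green 415 centre y mm [-27.3  -0.2] y range [-29.2 -21.1] 0.00065
side red 35 centre y mm [27.5  0.9] y range [20.9 28.6] 0.00056
side block 240 centre y mm [-0.1  0.3] y range [-18.8  13.1] 0.00073
side green 270 centre y mm [-27.4   0.6] y range [-34. -26.] 0.00045
```

```bash
sed -i 's/(l\[:,2\]>-.01)/(l[:,2]>-.05)/; s/p\[:3\]\*.3/p[:3]*.02/' f2.py; sed -i 's/np.zeros(6)/np.r_[-.008,0,-.02,0,0,0]/' f2.py; python3 f2.py | head -4
python3 - <<'E'
from fit import *
import pickle
o=pickle.load(open("o2.pkl","rb"))
p=o["scene"][0][30:210,170:330,::-1]
cv2.imwrite("pics/sc2z.png",cv2.resize(p,None,fx=3.3,fy=3.3,interpolation=cv2.INTER_CUBIC))
E
```

```text
nominal paddle foot in bay [-0.002  -0.0204  0.1656]
('wrist',) 1611 off mm [ -9.   -0.8 -16. ] deg [0.01 1.69 0.21] med 0.00043 foot bay [-10.9 -21.2 149.6]
('scene',) 3649 off mm [ -6.5  -0.7 -16.8] deg [-0.03  1.54 -0.05] med 0.0005 foot bay [ -8.4 -21.  148.7]
('side',) 779 off mm [ -7.2  -0.6 -16.1] deg [0.01 1.76 0.05] med 0.00033 foot bay [ -9.1 -21.  149.5]
```

View pics/sc2z.png

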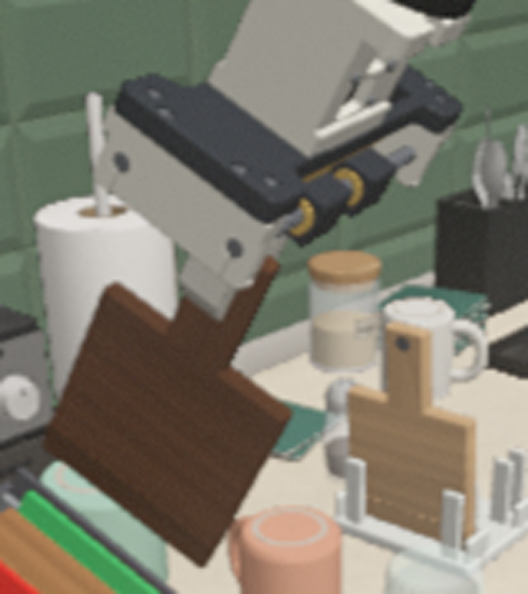

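```bash
cat >> fit.py <<'E'
OFF=np.array([-.0075,-.0007,-.0163]);RY=np.radians(1.65)
def tgt2(x,y,h,org=ORG,yaw=YAW,gr=GR,off=None,ry=None):
    off=OFF if off is None else off; ry=RY if ry is None else ry
    Rb=Rbay(yaw)
    # paddle = nominal * Trans(off)*Rot(ry) ; nominal = tool*diag, origin gr ahead
    Pw=org+Rb@np.array([x,y,h]); Pr=Rb@R.from_rotvec([0,ry,0]).as_matrix().T
    Po=Pw-Pr@off; Tp=Po+Pr@[0,0,gr]
    return Tp,Pr@np.diag([1,-1,-1.])
E
python3 - <<'E'
from fit import *
rows(*tgt2(-.003,-.0200,.148),1)
rows(*tgt2(-.003,-.0200,.112),2)
E
```

```text
1 x [[0.0026, -0.001, 0.0011], [0.03, 1.6, 0.03]] |mm 3.0 deg 1.6
2 x [[0.0011, -0.0005, 0.0186], [0.01, 0.8, 0.01]] |mm 18.6 deg 0.8
```

```bash
python3 -m pendant '[[[0.0026,-0.001,0.001],[0,1.6,0],0.0],[[0,0,0.015],[0,0,0],0.0],[[0,0,0.015],[0,0,0],0.0],[[0,0,0],[0,0,0],0.0],[[0,0,0],[0,0,0],0.0],[[0,0,0],[0,0,0],0.0]]' 60
cat > snap.py <<'E'
from h import *
import pickle,sys
out={};k=sys.argv[1]
for n in sys.argv[2:] or ["scene","side","wrist"]:
    c=cam(n); p,d=arm.get_image(n); cv2.imwrite(f"pics/{n}{k}.png",p[:,:,::-1]); out[n]=(p,d,cloud(d,c))
pickle.dump(out,open("o2.pkl","wb"))
s=arm.observe();print(s["clock"],s["force"],s["width"],s["joints"].round(2))
E
python3 snap.py 3; sed -i 's/for sel in (("wrist",),("scene",),("side",))/for sel in [(n,) for n in o]/; s/for n in ("wrist","scene","side")/for n in o/' f2.py; python3 f2.py
```

```text
clock: 8.75
position: [0.4791, 0.147, 0.2786]
ee_rot: [-2.922, -0.416, -0.83]
force: [-0.5, 0.1, -0.9]
width: 0.15
8.9 [ 0.31271386 -0.42492453 -0.62945579] 0.14966506257422643 [ 0.08 -0.07 -0.51  2.22  0.11  0.44 -1.82]
nominal paddle foot in bay [ 0.0053 -0.0188  0.1352]
('scene',) 4021 off mm [ -1.5  -0.6 -27.3] deg [-0.15 -4.7   0.07] med 0.00097 foot bay [  4.6 -19.4 107.9]
('side',) 952 off mm [  1.9  -4.3 -37.4] deg [ -2.21 -14.67  -0.53] med 0.00198 foot bay [  8.3 -23.1  97.9]
('wrist',) 2480 off mm [ 22.7   6.2 -23. ] deg [  2.54 -12.94  -1.51] med 0.00281 foot bay [ 28.7 -12.6 112.9]
scene red 763 centre y mm [27.7 -0.2] y range [26.3 34.9] 0.00054
scene block 863 centre y mm [ 0.3 -0.3] y range [-10.6  16.4] 0.00057
scene green 396 centre y mm [-27.2  -0.2] y range [-28.6 -20.7] 0.0006
side red 55 centre y mm [27.9  0.8] y range [21.3 29. ] 0.0005
side block 161 centre y mm [-0.   0.6] y range [-19.1  15.4] 0.00057
side green 175 centre y mm [-27.5   0.4] y range [-33.9 -25.6] 0.00039
wrist red 1038 centre y mm [27.4  0.6] y range [21.2 31.5] 0.00018
wrist block 1981 centre y mm [-0.2  0.6] y range [-7.  18.1] 0.00037
wrist green 102 centre y mm [-26.6   3.8] y range [-32.9 -29.8] 0.00015
```

Run:
```python
import cv2,numpy as np
a=cv2.imread("pics/scene3.png")[40:240,100:340];b=cv2.imread("pics/wrist3.png")
cv2.imwrite("pics/c3.png",np.hstack([cv2.resize(a,(480,400)),cv2.resize(b[60:344,160:400],(338,400))]))
```

```text
(no output)
```

View pics/c3.png

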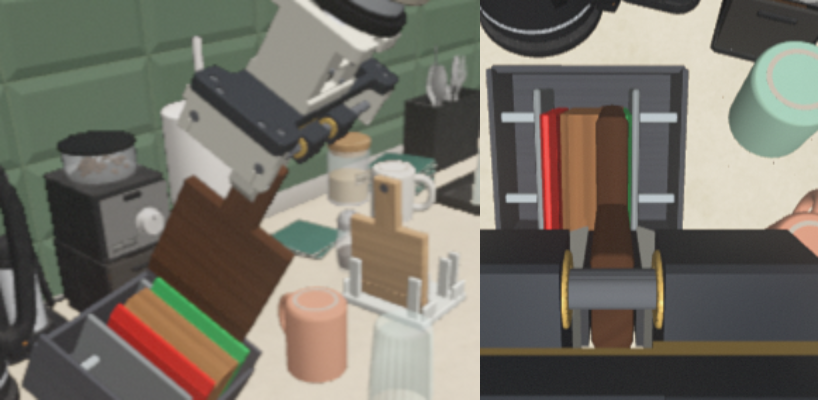

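```bash
sed -i 's/(l\[:,2\]>-.05)/(l[:,2]>-.012)/' f2.py; python3 f2.py|head -4
```

```text
nominal paddle foot in bay [ 0.0053 -0.0188  0.1352]
('scene',) 3268 off mm [ -5.9  -0.3 -16.7] deg [-0.05  1.46 -0.  ] med 0.00052 foot bay [-1.000e-01 -1.920e+01  1.184e+02]
('side',) 657 off mm [ -6.8  -0.3 -16.2] deg [0.03 1.65 0.04] med 0.00035 foot bay [ -1.  -19.2 118.9]
('wrist',) 1616 off mm [ -8.9   0.1 -15.9] deg [ 0.28  1.68 -0.15] med 0.00041 foot bay [ -3.1 -18.8 119.1]
```

```bash
python3 -m pendant '[[[0,0.0005,0.010],[0,0,0],0.0],[[0,0,0.010],[0,0,0],0.0],[[0,0,0.008],[0,0,0],0.0],[[0,0,0.006],[0,0,0],0.0],[[0,0,0],[0,0,0],0.0],[[0,0,0],[0,0,0],0.0]]'
python3 snap.py 4 scene side; sed -i 's/(l\[:,2\]>-.012)/(l[:,2]>.01)/' f2.py; python3 f2.py
```

```text
clock: 9.65
position: [0.4962, 0.1514, 0.2491]
ee_rot: [-2.922, -0.416, -0.829]
force: [0.5, -0.7, -2.2]
width: 0.15
9.75 [-0.61663503 -0.69739937 -2.07062326] 0.14696268082214634 [ 0.08  0.01 -0.54  2.23  0.27  0.37 -1.97]
nominal paddle foot in bay [ 0.0058 -0.0194  0.101 ]
('scene',) 2562 off mm [ -6.1  -0.4 -16.8] deg [-0.06  1.56 -0.02] med 0.0005 foot bay [  0.2 -19.9  84. ]
('side',) 559 off mm [ -7.   -0.7 -16.3] deg [-0.2   1.84 -0.01] med 0.00036 foot bay [ -0.7 -20.2  84.5]
scene red 759 centre y mm [28.3 -0. ] y range [27.  35.4] 0.00056
scene block 866 centre y mm [3.1 0.4] y range [-14.1  18.7] 0.00063
scene green 48 centre y mm [-30.8  -0.3] y range [-31.8 -23.8] 0.00047
side red 117 centre y mm [28.3  0.7] y range [22.5 30. ] 0.0006
side block 97 centre y mm [3.1 0.9] y range [-15.7  19.7] 0.00064
side green 169 centre y mm [-30.6   0.9] y range [-37.  -25.6] 0.00043
```

The dark board's foot is now 21 mm below the top of the block, between the block (y +3) and the green board (y −31). I'll keep pushing.

```bash
python3 -m pendant '[[[0,0.001,0.008],[0,0,0],0.0],[[0,0.001,0.008],[0,0,0],0.0],[[0,0.001,0.010],[0,0,0],0.0],[[0,0,0.010],[0,0,0],0.0],[[0,0,0.010],[0,0,0],0.0],[[0,0,0.010],[0,0,0],0.0],[[0,0,0],[0,0,0],0.0]]'
python3 snap.py 5 scene side; python3 f2.py
```

```text
clock: 10.62
position: [0.5256, 0.1568, 0.2013]
ee_rot: [-2.922, -0.416, -0.829]
force: [1.1, 0.4, -1.7]
width: 0.146
10.725 [ 0.86881263 -0.64574303 -2.07518407] 0.1482525042056166 [-0.03  0.13 -0.45  2.25  0.61  0.27 -2.3 ]
nominal paddle foot in bay [ 0.0075 -0.0222  0.0451]
('scene',) 1419 off mm [ -7.3   0.1 -17.1] deg [0.19 1.47 0.06] med 0.0006 foot bay [  0.7 -22.2  27.8]
('side',) 473 off mm [ -8.4  -2.3 -16.6] deg [-0.92  2.56  0.47] med 0.00086 foot bay [ -0.3 -24.5  28.2]
scene red 748 centre y mm [30.4  0. ] y range [29.3 37.2] 0.00057
scene block 881 centre y mm [5.  0.6] y range [-15.2  20.8] 0.00066
scene green 62 centre y mm [-35.7  -0. ] y range [-35.9 -28.6] 0.00053
side red 133 centre y mm [30.4  0.7] y range [23.5 32.1] 0.00061
side block 255 centre y mm [4.4 1. ] y range [-13.2  22.1] 0.00071
side green 168 centre y mm [-35.8   0.6] y range [-42.4 -30.1] 0.00053
```

View pics/scene5.png

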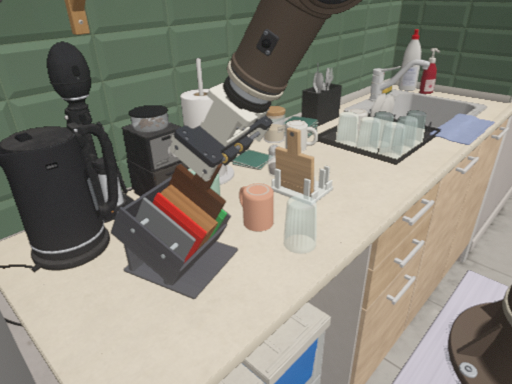

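```bash
python3 -m pendant '[[[0,0,0.006],[0,0,0],0.0],[[0,0,0.006],[0,0,0],0.0],[[0,0,0.005],[0,0,0],0.0],[[0,0,0],[0,0,0],0.0]]'
python3 -c "
from fit import *
s=arm.observe();print(s['joints'].round(3),s['force']);print((s['position']-ORG)@Rbay(YAW))"
```

```text
clock: 11.22
position: [0.5341, 0.1591, 0.1869]
ee_rot: [-2.922, -0.416, -0.829]
force: [1.8, -1.1, -3.0]
width: 0.151
[-0.089  0.167 -0.391  2.259  0.724  0.237 -2.411] [ 1.75635745 -1.11762265 -3.01066003]
[ 0.00452101 -0.02243683  0.14971098]
```

```bash
python3 -m pendant '[[[0,0,0.005],[0,0,0],0.0],[[0,0,0.004],[0,0,0],0.0],[[0,0,0.002],[0,0,0],0.0],[[0,0,0],[0,0,0],0.0]]'
python3 -c "
from fit import *
s=arm.observe();print(s['joints'].round(3),s['force']);print((s['position']-ORG)@Rbay(YAW))"
```

```text
clock: 11.72
position: [0.5396, 0.1608, 0.1773]
ee_rot: [-2.922, -0.416, -0.828]
force: [3.4, -2.2, -1.8]
width: 0.147
[-0.133  0.189 -0.345  2.262  0.797  0.217 -2.484] [ 3.432982   -2.17717264 -1.75576313]
[ 0.00465037 -0.02239676  0.13852039]
```

```bash
python3 -m pendant '[[[0,0,0.002],[0,0,0],0.0],[[0,0,0.002],[0,0,0],0.0],[[0,0,0],[0,0,0],0.0]]'
python3 -c "
from fit import *
s=arm.observe();print(s['joints'].round(3),s['force']);print((s['position']-ORG)@Rbay(YAW))"
```

```text
clock: 12.1
position: [0.5409, 0.1615, 0.1768]
ee_rot: [-2.921, -0.418, -0.835]
force: [-36.5, -13.3, 48.7]
width: 0.149
[-0.149  0.19  -0.329  2.265  0.824  0.211 -2.511] [-36.54388168 -13.31162314  48.68254002]
[ 0.00572091 -0.0220656   0.13737204]
```

```bash
python3 snap.py 6 scene side; python3 f2.py; python3 -c "
import cv2
cv2.imwrite('pics/z6.png',cv2.resize(cv2.imread('pics/scene6.png')[130:300,100:260],None,fx=3.5,fy=3.5,interpolation=2))"
```

```text
12.2 [-37.40732943 -13.63942547  49.38375213] 0.14730034576103695 [-0.15  0.19 -0.33  2.26  0.82  0.21 -2.51]
nominal paddle foot in bay [ 0.0097 -0.0223  0.0155]
('scene',) 782 off mm [-10.2   0.8 -15.7] deg [0.55 2.25 0.79] med 0.00086 foot bay [ -0.  -21.5  -0.5]
('side',) 390 off mm [-8.4 53.8 45.6] deg [51.71  2.02 -1.18] med 0.00256 foot bay [-0.4 31.6 60.7]
scene red 759 centre y mm [28.6 -0.2] y range [27.2 35.5] 0.00054
scene block 853 centre y mm [ 3.2 -0.1] y range [-15.2  18.5] 0.00062
scene green 96 centre y mm [-35.6  -0.4] y range [-37.2 -28.8] 0.00059
side red 119 centre y mm [28.3  0.9] y range [21.8 30. ] 0.00058
side block 310 centre y mm [2.9 0.5] y range [-17.   19.7] 0.00075
side green 229 centre y mm [-35.9   0.9] y range [-42.4 -29.7] 0.00055
```

View pics/z6.png

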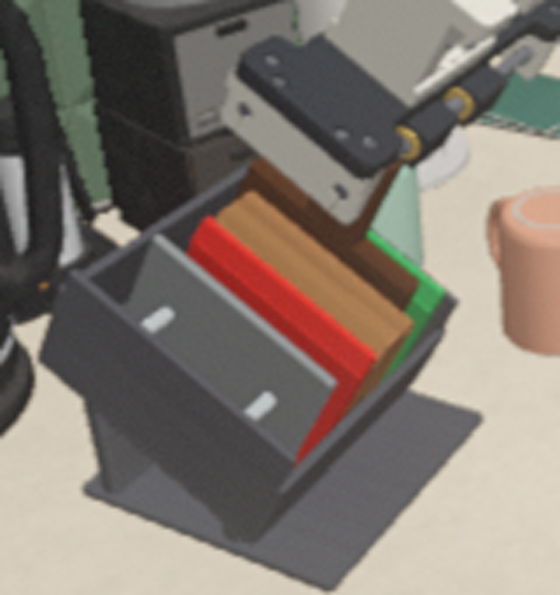

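```bash
python3 -m pendant '[[[0,0,-0.0035],[0,0,0],0.0],[[0,0,0],[0,0,0],0.0],[[0,0,0],[0,0,0],0.03],[[0,0,0],[0,0,0],0.03],[[0,0,0],[0,0,0],0.03],[[0,0,-0.005],[0,0,0],0.03],[[0,0,-0.010],[0,0,0],0.03],[[0,0,-0.015],[0,0,0],0.03],[[0,0,-0.015],[0,0,0],0.03],[[0,0,-0.015],[0,0,0],0.03]]' 30
python3 -m pendant '[[[0,0,-0.02],[0,0,0],0.03],[[0,0,-0.025],[0,0,0],0.03],[[0,0,-0.025],[0,0,0],0.03],[[0,0,-0.025],[0,0,0],0.03],[[0,0,0],[0,0,0],0.04],[[0,0,0],[0,0,0],0.04]]'
python3 snap.py 7;  python3 f2.py | grep -E "red|block|green"
```

```text
clock: 13.45
position: [0.509, 0.1523, 0.2287]
ee_rot: [-2.922, -0.417, -0.829]
force: [0.4, 0.1, -0.4]
width: 0.328
clock: 14.2
position: [0.4615, 0.1384, 0.3087]
ee_rot: [-2.922, -0.416, -0.829]
force: [0.7, -0.1, -0.6]
width: 0.426
14.35 [0.60507559 0.16802143 0.22157369] 0.43174463043706396 [ 0.15 -0.15 -0.53  2.19 -0.03  0.53 -1.66]
scene red 758 centre y mm [28.1 -0.1] y range [26.8 35.2] 0.00055
scene block 846 centre y mm [ 2.8 -0.1] y range [-15.8  18.2] 0.00065
scene green 97 centre y mm [-36.   -0.4] y range [-37.3 -29.5] 0.00049
side red 185 centre y mm [28.1  0.7] y range [21.7 30. ] 0.00058
side block 387 centre y mm [2.6 0.5] y range [-16.  20.] 0.00066
side green 310 centre y mm [-36.    0.7] y range [-42.5 -29.9] 0.00053
wrist red 837 centre y mm [27.8  0.6] y range [21.9 31.9] 0.00026
wrist block 2925 centre y mm [2.8 0.5] y range [-14.3  20.8] 0.00037
wrist green 762 centre y mm [-36.3   0.7] y range [-40.8 -31.2] 0.00023
```

View pics/scene7.png

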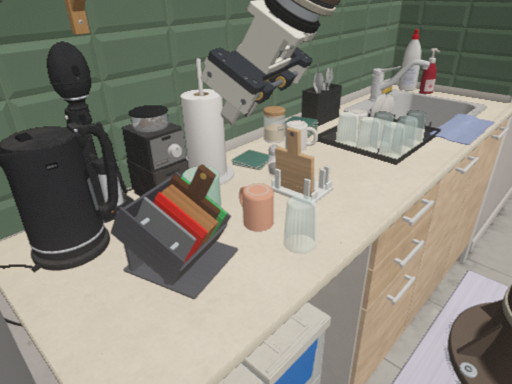

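View pics/wrist7.png

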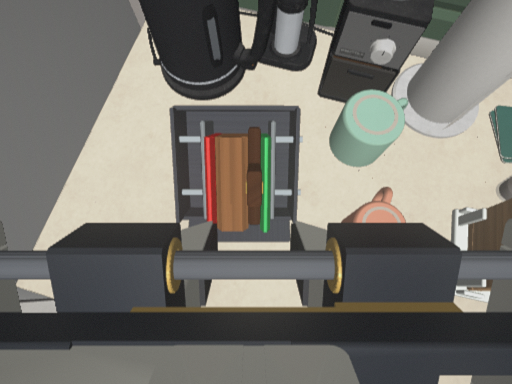

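The dark board stands between the block and the green board (wrist column 254), and all the bystanders are in their places. I'll check its depth, then fetch the pale board.

```bash
cat > chk.py <<'E'
from fit import *
import pickle,sys
o=pickle.load(open("o2.pkl","rb"));Rb=Rbay(YAW);y0=float(sys.argv[1])
for n in o:
    P=o[n][2].reshape(-1,3);l=(P-ORG)@Rb
    q=l[(abs(l[:,0])<.075)&(abs(l[:,1]-y0)<.0105)&(l[:,2]>.109)&(l[:,2]<.19)]
    if len(q)<40: print(n,len(q));continue
    f=lambda p:paddle((q-p[:3])@R.from_rotvec([p[3],p[4],0]).as_matrix())
    s=least_squares(f,[-.003,y0,0,0,0],loss="soft_l1",f_scale=.001)
    print(n,len(q),(s.x[:3]*1000).round(1),np.degrees(s.x[3:]).round(2),np.median(abs(s.fun)).round(5),"top",np.percentile(q[:,2],99).round(4))
E
python3 chk.py -.0235
python3 - <<'E'
from h import *
rows([.5735,-.1582,.30],down(.0645),11)
E
```

```text
scene 845 [  1.3 -23.3   0.2] [-0.19  0.44] 0.00053 top 0.173
side 238 [  0.9 -22.7   0.9] [0.16 0.44] 0.00043 top 0.1739
wrist 1321 [ -2.  -23.3   0.9] [0.   0.65] 0.00047 top 0.1742
11 x [[0.0048, 0.0284, 0.002], [-0.31, -2.86, 1.11]] |mm 28.9 deg 3.08
```

```bash
python3 -m pendant '[[[0.0048,0.0284,0.002],[-0.31,-2.86,1.11],0.04],[[0.0048,0.0284,0.002],[-0.31,-2.86,1.11],0.04],[[0.0048,0.0284,0.002],[-0.31,-2.86,1.11],0.04],[[0.0048,0.0284,0.002],[-0.31,-2.86,1.11],0.04],[[0.0048,0.0284,0.002],[-0.31,-2.86,1.11],0.04],[[0.0048,0.0284,0.002],[-0.31,-2.86,1.11],0.04],[[0.0048,0.0284,0.002],[-0.31,-2.86,1.11],0.04],[[0.0048,0.0284,0.002],[-0.31,-2.86,1.11],0.04],[[0.0048,0.0284,0.002],[-0.31,-2.86,1.11],0.04],[[0.0048,0.0284,0.002],[-0.31,-2.86,1.11],0.04]]' 30
python3 -m pendant '[[[0.0048,0.0284,0.002],[-0.31,-2.86,1.11],0.04],[[0,0,0],[0,0,0],0.04],[[0,0,0],[0,0,0],0.04],[[0,0,0],[0,0,0],0.04]]'
python3 - <<'E'
from fit import *
rows([.5735,-.1582,.132],down(.0645),8)
c=cam("wrist");p,d=arm.get_image("wrist");P=cloud(d,c).reshape(-1,3);P=P[~np.isnan(P[:,0])]
for nm,x0,y0 in (("light",.575,-.158),):
    q=P[(abs(P[:,0]-x0)<.07)&(abs(P[:,1]-y0)<.028)&(P[:,2]>.09)&(P[:,2]<.19)]
    f=lambda p:paddle((q-[p[0],p[1],.012])@R.from_euler("z",p[2]).as_matrix())
    s=least_squares(f,[x0,y0,.065],loss="soft_l1",f_scale=.0015);print(nm,len(q),s.x.round(4),np.median(abs(s.fun)))
E
```

```text
clock: 15.6
position: [0.5668, -0.1308, 0.3015]
ee_rot: [-3.131, -0.13, -0.076]
force: [0.6, 0.1, 0.3]
width: 0.438
clock: 16.1
position: [0.5734, -0.1567, 0.3009]
ee_rot: [-3.139, -0.103, -0.003]
force: [-0.3, -0.1, -0.0]
width: 0.433
8 x [[-0.0, 0.0002, 0.0211], [-0.0, -0.01, 0.01]] |mm 21.1 deg 0.02
light 1646 [ 0.5716 -0.1528  0.0468] 0.0007159543397650403
```

```bash
python3 snap.py 8
python3 - <<'E'
from fit import *
import pickle
o=pickle.load(open("o2.pkl","rb"))
for n in o:
    P=o[n][2].reshape(-1,3);P=P[~np.isnan(P[:,0])]
    for zlo in (.075,.126):
        q=P[(abs(P[:,0]-.573)<.07)&(abs(P[:,1]+.158)<.03)&(P[:,2]>zlo)&(P[:,2]<.19)]
        f=lambda p:paddle((q-[p[0],p[1],.012])@R.from_euler("z",p[2]).as_matrix())
        s=least_squares(f,[.573,-.158,.065],loss="soft_l1",f_scale=.0015);print(n,zlo,len(q),s.x.round(4),np.median(abs(s.fun)).round(5),np.percentile(q[:,2],99))
E
```

```text
16.3 [ 0.00550463 -0.20188737  0.57569542] 0.4370156193758334 [ 0.32  0.35 -0.2   1.52  0.07  1.28 -1.39]
scene 0.075 1097 [ 0.5745 -0.1399  0.0742] 0.00163 0.18357126886684977
scene 0.126 346 [ 0.5737 -0.1371  0.2444] 0.00185 0.1841289221620986
side 0.075 543 [ 0.5738 -0.1532  0.0718] 0.0008 0.18549717447705674
side 0.126 247 [ 0.5737 -0.1505  0.0802] 0.00071 0.18604292056349728
wrist 0.075 1726 [ 0.5716 -0.1532  0.062 ] 0.00072 0.18449781454393238
wrist 0.126 771 [ 0.5716 -0.1505  0.0542] 0.00061 0.18474653049617035
```

View pics/wrist8.png

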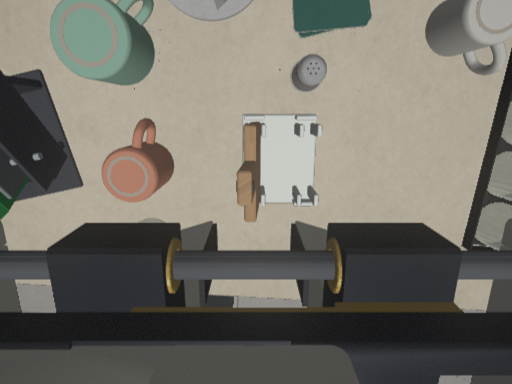

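```bash
python3 - <<'E'
from fit import *
import pickle
o=pickle.load(open("o2.pkl","rb"))
for n in o:
    P=o[n][2].reshape(-1,3);P=P[~np.isnan(P[:,0])]
    q=P[(abs(P[:,0]-.573)<.065)&(abs(P[:,1]+.155)<.03)&(P[:,2]>.07)&(P[:,2]<.19)]
    f=lambda p:paddle((q-p[:3])@(R.from_euler("z",p[3])*R.from_euler("x",p[4])*R.from_euler("y",p[5])).as_matrix())
    s=least_squares(f,[.573,-.157,.012,.065,-.05,0],loss="soft_l1",f_scale=.001);x=s.x
    Rm=(R.from_euler("z",x[3])*R.from_euler("x",x[4])*R.from_euler("y",x[5])).as_matrix()
    print(n,len(q),x[:3].round(4),np.degrees(x[3:]).round(2),np.median(abs(s.fun)).round(5),"handle140",(x[:3]+Rm@[0,0,.14]).round(4))
E
for i in 2 3 5 7 8; do python3 -c "
import cv2
cv2.imwrite('pics/t$i.png',cv2.resize(cv2.imread('pics/scene$i.png')[110:210,260:340],None,fx=2,fy=2))"; done; python3 -c "
import cv2,numpy as np
cv2.imwrite('pics/t.png',np.hstack([cv2.imread(f'pics/t{i}.png') for i in (2,3,5,7,8)]))"
```

```text
scene 1169 [ 0.575  -0.1604  0.0118] [ 3.44 -4.2   0.05] 0.00074 handle140 [ 0.5745 -0.1501  0.1515]
side 558 [ 0.574  -0.1609  0.0126] [ 3.7  -4.15  0.18] 0.0004 handle140 [ 0.5738 -0.1508  0.1522]
wrist 1729 [ 0.5723 -0.1616  0.0118] [ 3.75 -4.22 -0.  ] 0.00035 handle140 [ 0.5716 -0.1513  0.1514]
```

View pics/t.png

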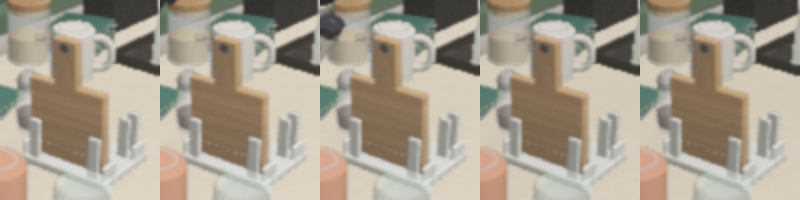

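Run:
```python
from fit import *
Pr=(R.from_euler("z",np.radians(3.7))*R.from_euler("x",np.radians(-4.2))).as_matrix();Po=np.array([.5733,-.161,.012])
Rt=Pr@np.diag([1,-1,-1.])
print(Po+Pr@[0,0,.121])
rows(Po+Pr@[0,0,.20],Rt,4)
```

```text
[ 0.57272813 -0.15215665  0.13267505]
4 x [[-0.0001, -0.0034, 0.0224], [-1.05, -0.03, 0.0]] |mm 22.6 deg 1.05
```

```bash
python3 -m pendant '[[[0,-0.0034,0.0224],[-1.05,0,0],0.04],[[0,-0.0034,0.0224],[-1.05,0,0],0.04],[[0,-0.0034,0.0224],[-1.05,0,0],0.04],[[0,-0.0034,0.0224],[-1.05,0,0],0.04],[[0,0,0],[0,0,0],0.04],[[0,0,0],[0,0,0],0.04]]'
python3 - <<'E'
from fit import *
Pr=(R.from_euler("z",np.radians(3.7))*R.from_euler("x",np.radians(-4.2))).as_matrix();Po=np.array([.5733,-.161,.012])
Rt=Pr@np.diag([1,-1,-1.])
rows(Po+Pr@[0,0,.121],Rt,4)
E
```

```text
clock: 17.05
position: [0.5735, -0.1469, 0.212]
ee_rot: [3.067, 0.098, 0.008]
force: [0.7, 0.2, -0.8]
width: 0.439
4 x [[-0.0003, -0.0002, 0.0199], [-0.0, -0.04, -0.01]] |mm 19.9 deg 0.04
```

```bash
python3 -m pendant '[[[0,-0.0005,0.02],[0,0,0],0.04],[[0,0,0.02],[0,0,0],0.04],[[0,0,0.02],[0,0,0],0.04],[[0,0,0.0195],[0,0,0],0.04],[[0,0,0],[0,0,0],0.04],[[0,0,0],[0,0,0],0.0],[[0,0,0],[0,0,0],0.0],[[0,0,0],[0,0,0],0.0],[[0,0,0],[0,0,0],0.0],[[0,0,0],[0,0,0],0.0]]' 60
python3 -m pendant '[[[0,0,-0.004],[0,0,0],0.0],[[0,0,-0.004],[0,0,0],0.0],[[0,0,0],[0,0,0],0.0]]'
python3 -c "
from h import *
print(arm.observe()['ft_torque'])"
python3 snap.py 9
```

```text
clock: 18.3
position: [0.574, -0.152, 0.1323]
ee_rot: [3.067, 0.098, 0.008]
force: [-0.6, 0.1, 5.2]
width: 0.152
clock: 18.68
position: [0.5736, -0.1515, 0.1398]
ee_rot: [3.067, 0.098, 0.006]
force: [0.5, -0.6, -1.0]
width: 0.149
[-0.09776467 -0.00129021  0.03140305]
18.825 [-0.09951053 -0.6983435  -0.53876487] 0.1503437500403545 [ 0.25  0.47 -0.18  1.77  0.19  0.91 -1.53]
```

View pics/scene9.png

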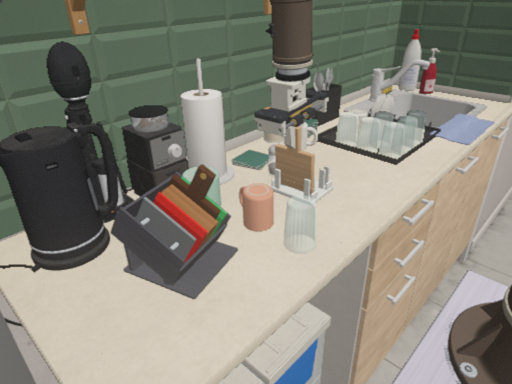

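```bash
cat > held.py <<'E'
from fit import *
import pickle,sys
o=pickle.load(open("o2.pkl","rb")); lo=float(sys.argv[1])
st=arm.observe();Pr=R.from_rotvec(st["ee_rot"]).as_matrix()@np.diag([1,-1,-1.]);Po=st["position"]-Pr@[0,0,GR]
Rb=Rbay(YAW);print("nominal bay",((Po-ORG)@Rb*1000).round(1),"world",Po.round(4))
for n in o:
    P=o[n][2].reshape(-1,3);P=P[~np.isnan(P[:,0])];l=(P-Po)@Pr
    q=l[(abs(l[:,0])<.065)&(abs(l[:,1])<.018)&(l[:,2]>lo)&(l[:,2]<.108)]
    if len(q)<40: print(n,len(q));continue
    f=lambda p:paddle((q-p[:3])@R.from_rotvec(p[3:]).as_matrix())
    g=lambda p:np.r_[f(p),p[:3]*.02,p[3:]*.03]
    s=least_squares(g,np.r_[0,0,float(sys.argv[2]),0,0,0],loss="soft_l1",f_scale=.001)
    print(n,len(q),"off",(s.x[:3]*1000).round(1),np.degrees(s.x[3:]).round(2),np.median(abs(f(s.x))).round(5),"foot bay",((Po+Pr@s.x[:3]-ORG)@Rb*1000).round(1))
E
python3 held.py .06 0
```

```text
nominal bay [-123.4 -340.5   28.5] world [ 0.5742 -0.1604  0.018 ]
scene 677 off [1.2 0.5 0. ] [ 0.04 -0.15  0.09] 0.00079 foot bay [-122.3 -340.4   27.8]
side 145 off [-0.6  0.   0. ] [ 0.16  0.19 -0.09] 0.00017 foot bay [-124.  -340.4   28.8]
wrist 115 off [-2.2 -1.3  0. ] [-0.14  0.19 -0.45] 0.00011 foot bay [-125.5 -341.3   29.8]
```

```bash
python3 -m pendant '[[[0,0,-0.008],[0,0,0],0.0],[[0,0,-0.012],[0,0,0],0.0],[[0,0,-0.014],[0,0,0],0.0],[[0,0,-0.014],[0,0,0],0.0],[[0,0,-0.02],[0,0,0],0.0],[[0,0,-0.02],[0,0,0],0.0],[[0,0,-0.03],[0,0,0],0.0],[[0,0,-0.03],[0,0,0],0.0],[[0,0,-0.015],[0,0,0],0.0],[[0,0,0],[0,0,0],0.0]]'
python3 snap.py 10; python3 held.py -.03 -.005;python3 -c "
import cv2
cv2.imwrite('pics/z10.png',cv2.resize(cv2.imread('pics/scene10.png')[20:220,200:360],None,fx=2.8,fy=2.8,interpolation=2))"
```

```text
clock: 20.08
position: [0.5729, -0.1393, 0.3032]
ee_rot: [3.067, 0.099, 0.009]
force: [-0.6, -0.1, -1.8]
width: 0.151
20.225 [-0.36927756  0.63487149 -2.13689714] 0.1474626351191879 [ 0.25  0.33 -0.2   1.56  0.14  1.26 -1.49]
nominal bay [ -41.5 -328.5  167.5] world [ 0.5723 -0.1484  0.1793]
scene 1821 off [1.9 0.3 4.7] [ 0.1  -0.19 -0.06] 0.00072 foot bay [ -37.4 -328.3  170.5]
side 504 off [ 0.4 -0.1 -4.4] [ 0.08 -0.13 -0.02] 0.00018 foot bay [ -43.4 -329.1  163.5]
wrist 183 off [-2.2 -0.8 -4.9] [-0.34  0.26  0.25] 0.00013 foot bay [ -46.  -329.2  164.5]
```

View pics/z10.png

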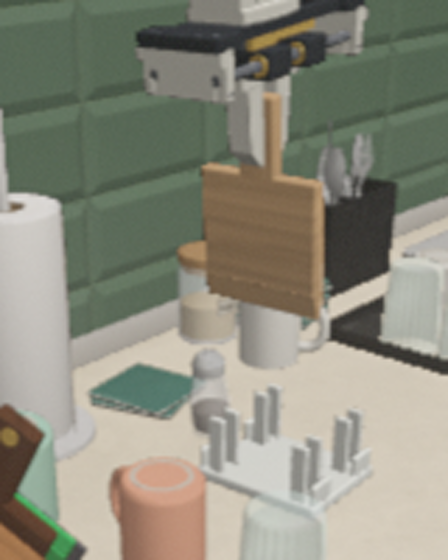

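Run:
```python
from fit import *
z3=np.zeros(3)
p,Rt=tgt2(-.003,.0215,.215,off=z3,ry=0)
print(p);rows(p,Rt,14)
st=arm.observe();T0=np.eye(4);T0[:3,:3]=R.from_rotvec(st["ee_rot"]).as_matrix();T0[:3,3]=st["position"]
n=14;R0=R.from_rotvec(st["ee_rot"]);rel=(R0.inv()*R.from_matrix(Rt)).as_rotvec()/n;pl=R0.inv().apply(p-st["position"])
s=np.linalg.solve(sum(R.from_rotvec(rel*k).as_matrix() for k in range(n)),pl)
g=np.array([[x,0,z] for x in np.linspace(-.055,.055,23) for z in np.linspace(0,.11,12)])@np.diag([1,-1,-1])+[0,0,GR]
T=T0
for k in range(n):
    D=np.eye(4);D[:3,:3]=R.from_rotvec(rel).as_matrix();D[:3,3]=s;T=T@D
    w=g@T[:3,:3].T+T[:3,3];l=(w-ORG)@Rbay(YAW);m=(abs(l[:,0])<.035)&(abs(l[:,1]+.023)<.05)
    print(k,w[:,2].min().round(3),w[:,1].mean().round(3),(l[m,2].min().round(3) if m.any() else None))
```

```text
[0.42571177 0.17353713 0.34526396]
14 x [[-0.0057, -0.0237, -0.0054], [0.52, 2.17, -0.79]] |mm 25.0 deg 2.37
0 0.181 -0.12 None
1 0.183 -0.096 None
2 0.185 -0.072 None
3 0.187 -0.048 None
4 0.189 -0.024 None
5 0.192 0.0 None
6 0.194 0.024 None
7 0.197 0.047 None
8 0.199 0.07 None
9 0.202 0.093 0.291
10 0.204 0.116 0.196
11 0.207 0.138 0.202
12 0.21 0.161 0.208
13 0.212 0.183 0.215
```

```bash
python3 -m pendant '[[[-0.0057,-0.0237,-0.0054],[0.52,2.17,-0.79],0.0],[[-0.0057,-0.0237,-0.0054],[0.52,2.17,-0.79],0.0],[[-0.0057,-0.0237,-0.0054],[0.52,2.17,-0.79],0.0],[[-0.0057,-0.0237,-0.0054],[0.52,2.17,-0.79],0.0],[[-0.0057,-0.0237,-0.0054],[0.52,2.17,-0.79],0.0],[[-0.0057,-0.0237,-0.0054],[0.52,2.17,-0.79],0.0],[[-0.0057,-0.0237,-0.0054],[0.52,2.17,-0.79],0.0],[[-0.0057,-0.0237,-0.0054],[0.52,2.17,-0.79],0.0],[[0,0,0],[0,0,0],0.0]]'
python3 -c "
from fit import *
s=arm.observe();print(s['joints'].round(3))
rows(*tgt2(-.003,.0215,.215,off=np.zeros(3),ry=0),6)"
```

```text
clock: 21.35
position: [0.4987, 0.0455, 0.3293]
ee_rot: [-3.083, -0.292, -0.466]
force: [1.0, -0.8, -1.0]
width: 0.149
[ 0.141 -0.002 -0.353  1.922  0.03   0.924 -1.608]
6 x [[-0.0055, -0.0235, -0.0054], [0.52, 2.16, -0.77]] |mm 24.7 deg 2.35
```

```bash
python3 -m pendant '[[[-0.0055,-0.0235,-0.0054],[0.52,2.17,-0.78],0.0],[[-0.0055,-0.0235,-0.0054],[0.52,2.17,-0.78],0.0],[[-0.0055,-0.0235,-0.0054],[0.52,2.17,-0.78],0.0],[[-0.0055,-0.0235,-0.0054],[0.52,2.17,-0.78],0.0],[[-0.0055,-0.0235,-0.0054],[0.52,2.17,-0.78],0.0],[[-0.0055,-0.0235,-0.0054],[0.52,2.17,-0.78],0.0],[[0,0,0],[0,0,0],0.0],[[0,0,0],[0,0,0],0.0]]'
python3 -c "
from fit import *
s=arm.observe();print(s['joints'].round(3))
rows(*tgt2(-.003,.0215,.215,off=np.zeros(3),ry=0),1)
rows(*tgt2(-.003,.0215,.135,off=np.zeros(3),ry=0),4)"
python3 snap.py 11; python3 held.py -.03 -.003; python3 f2.py | grep -E "red|block|green"
```

```text
clock: 22.35
position: [0.4277, 0.1714, 0.3456]
ee_rot: [-2.938, -0.413, -0.789]
force: [0.1, 0.1, -1.2]
width: 0.151
[ 0.045 -0.217 -0.527  2.126  0.004  0.691 -1.794]
1 x [[-0.0013, -0.0026, -0.0004], [0.13, -0.06, -0.11]] |mm 2.9 deg 0.18
4 x [[-0.0003, -0.0007, 0.0199], [0.03, -0.02, -0.03]] |mm 19.9 deg 0.04
22.5 [-0.07536712 -0.413493   -0.74599141] 0.15429175590653876 [ 0.05 -0.22 -0.53  2.13  0.    0.69 -1.79]
nominal bay [ -1.3  18.8 214.7] world [0.4866 0.1884 0.2403]
scene 4223 off [-0.4 -0.5  1.3] [-0.03 -0.01 -0.01] 0.00047 foot bay [ -1.7  18.4 216. ]
side 664 off [-0.7 -0.6  1.9] [0.05 0.03 0.03] 0.00028 foot bay [ -2.   18.3 216.5]
wrist 186 off [-2.8 -0.9  0.5] [-0.14  0.29 -0.04] 0.00015 foot bay [ -4.1  18.  215.1]
scene red 761 centre y mm [28.1 -0. ] y range [26.9 35.4] 0.00059
scene block 850 centre y mm [ 2.9 -0.2] y range [-15.7  18.3] 0.0006
scene green 102 centre y mm [-35.9  -0.1] y range [-36.9 -28.7] 0.00052
side red 253 centre y mm [27.9  0.8] y range [21.6 29.8] 0.00063
side block 499 centre y mm [2.7 0.5] y range [-16.3  20.1] 0.00072
side green 310 centre y mm [-36.    0.8] y range [-42.6 -29.6] 0.00049
wrist red 30 centre y mm [25.9  5.9] y range [27.8 32.1] 0.00025
wrist block 1160 centre y mm [2.8 0.6] y range [-15.6   3.5] 0.0004
wrist green 342 centre y mm [-36.3   0.6] y range [-40.  -31.9] 0.00025
```

View pics/wrist11.png

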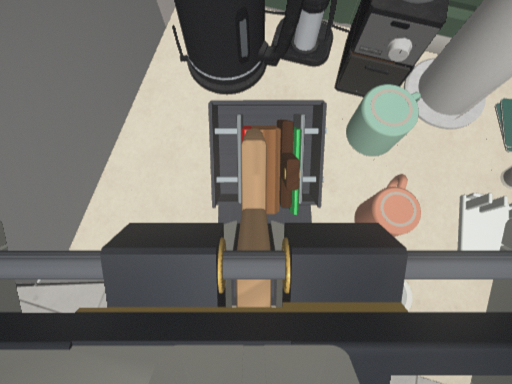

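The pale board hangs square with no slip, over the block/red joint (column 255). It needs 3 mm more towards red, then it can go down to just above the mouth.

```bash
python3 -m pendant '[[[-0.001,-0.003,0],[0.13,-0.06,-0.11],0.0],[[0,0,0.02],[0,0,0],0.0],[[0,0,0.025],[0,0,0],0.0],[[0,0,0.025],[0,0,0],0.0],[[0,0,0.025],[0,0,0],0.0],[[0,0,0],[0,0,0],0.0],[[0,0,0],[0,0,0],0.0]]'
python3 snap.py 12; python3 held.py .005 0; python3 f2.py | grep -E "red|block|green"
```

```text
clock: 23.38
position: [0.4713, 0.1884, 0.2639]
ee_rot: [-2.935, -0.418, -0.789]
force: [-1.0, -0.3, -0.8]
width: 0.149
23.525 [-1.07775901  0.1476149  -1.24302648] 0.14810590527240036 [ 0.1  -0.02 -0.67  2.2   0.3   0.47 -2.09]
nominal bay [ -1.4  23.2 120.9] world [0.5303 0.2055 0.159 ]
scene 3035 off [-0.5 -0.2  0.9] [ 0.    0.06 -0.03] 0.00045 foot bay [ -1.9  22.9 121.8]
side 445 off [-0.6 -0.3  1.6] [ 0.1  -0.05 -0.03] 0.00031 foot bay [ -2.   22.9 122.5]
wrist 187 off [-2.8 -1.4  2.6] [-0.97  0.3   0.57] 0.00013 foot bay [ -4.2  21.7 123.5]
scene red 757 centre y mm [28.2 -0.3] y range [26.8 35.4] 0.00057
scene block 420 centre y mm [ 3.2 -0.3] y range [-7.8 18.5] 0.00059
scene green 60 centre y mm [-35.8  -0.5] y range [-36.1 -29.2] 0.00065
side red 107 centre y mm [28.5  1.9] y range [21.7 27.7] 0.00058
side block 449 centre y mm [2.7 0.4] y range [-16.2  18.8] 0.00074
side green 309 centre y mm [-35.9   0.9] y range [-42.6 -30. ] 0.00044
wrist red 4
wrist block 2258 centre y mm [2.8 0.6] y range [-15.4  10.2] 0.00038
wrist green 334 centre y mm [-36.2   0.6] y range [-39.5 -32.2] 0.00032
```

```bash
python3 -m pendant '[[[0,0,-0.02],[0,0,0],0.0],[[0,0,-0.025],[0,0,0],0.0],[[0,0,-0.025],[0,0,0],0.0],[[0,0,-0.03],[0,0,0],0.0],[[0,0,0],[0,0,-5],0.0],[[0,0,0],[0,0,-10],0.0],[[0,0,0],[0,0,-10],0.0]]'
python3 -c "
from h import *
print(arm.observe()['joints'].round(3))"
```

```text
clock: 24.4
position: [0.4229, 0.1744, 0.3508]
ee_rot: [2.799, 1.062, 0.805]
force: [-0.1, -0.1, -0.8]
width: 0.151
[-0.031 -0.227 -0.475  2.124  0.025  0.707 -1.383]
```

```bash
python3 -m pendant '[[[0,0,0],[0,0,-10],0.0],[[0,0,0],[0,0,-10],0.0],[[0,0,0],[0,0,-10],0.0],[[0,0,0],[0,0,-10],0.0],[[0,0,0],[0,0,-10],0.0],[[0,0,0],[0,0,-10],0.0],[[0,0,0],[0,0,-10],0.0],[[0,0,0],[0,0,-10],0.0],[[0,0,0],[0,0,-10],0.0],[[0,0,0],[0,0,-10],0.0]]'
python3 -m pendant '[[[0,0,0],[0,0,-10],0.0],[[0,0,0],[0,0,-10],0.0],[[0,0,0],[0,0,-10],0.0],[[0,0,0],[0,0,-10],0.0],[[0,0,0],[0,0,-10],0.0],[[0,0,0],[0,0,-5],0.0],[[0,0,0],[0,0,0],0.0],[[0,0,0],[0,0,0],0.0]]'
cat >> fit.py <<'E'
FL=np.diag([-1,-1,1.])
def rows3(x,y,h,n):  # half-turned grasp
    p,Rt=tgt2(x,y,h,off=np.zeros(3),ry=0); rows(p,Rt@FL,n)
E
python3 -c "
from fit import *
print(arm.observe()['joints'].round(3))
rows3(-.003,.0215,.215,1)
rows3(-.003,.0215,.125,4)"
```

```text
clock: 25.65
position: [0.4229, 0.1744, 0.3507]
ee_rot: [0.883, 2.533, 0.42]
force: [-0.1, -0.4, -1.0]
width: 0.15
clock: 26.65
position: [0.423, 0.1744, 0.3502]
ee_rot: [-0.367, 2.594, 0.101]
force: [0.0, 0.0, -0.8]
width: 0.151
[-0.647 -0.244 -0.009  2.155  0.267  0.753  1.043]
1 x [[0.0005, -0.0016, 0.0055], [0.07, 0.12, -0.06]] |mm 5.7 deg 0.15
4 x [[0.0002, -0.0004, 0.0239], [0.02, 0.03, -0.01]] |mm 23.9 deg 0.04
```

```bash
python3 -m pendant '[[[0.0005,-0.0016,0.0055],[0.07,0.12,-0.06],0.0],[[0,0,0.02],[0,0,0],0.0],[[0,0,0.025],[0,0,0],0.0],[[0,0,0.025],[0,0,0],0.0],[[0,0,0.02],[0,0,0],0.0],[[0,0,0],[0,0,0],0.0],[[0,0,0],[0,0,0],0.0],[[0,0,0],[0,0,0],0.0]]'
python3 snap.py 13 scene side; python3 held.py .005 0; python3 f2.py | grep -E "red|block|green"
python3 -c "
from fit import *
print(arm.observe()['joints'].round(3))
rows3(-.003,.0215,.125,1)"
```

```text
clock: 27.65
position: [0.4691, 0.186, 0.2678]
ee_rot: [-0.37, 2.594, 0.098]
force: [0.5, 0.1, -1.5]
width: 0.151
27.75 [ 0.07513171 -0.67790523 -0.50755914] 0.14972499302314657 [-0.62 -0.07  0.02  2.24  0.34  0.5   0.99]
nominal bay [ -2.7  21.4 125.2] world [0.5277 0.2029 0.1621]
scene 3056 off [-3.6  0.3  1.7] [-0.    0.33 -0.01] 0.00047 foot bay [  0.9  21.1 126.8]
side 393 off [-3.   0.5  2.2] [-0.07  0.28 -0.14] 0.00029 foot bay [  0.3  20.9 127.3]
scene red 760 centre y mm [28.1 -0.1] y range [26.8 35.3] 0.00056
scene block 579 centre y mm [ 3.  -0.3] y range [-8.3 18.6] 0.00061
scene green 62 centre y mm [-35.8  -0.4] y range [-36.2 -29.2] 0.00051
side red 108 centre y mm [28.1  0.7] y range [21.6 28.4] 0.00052
side block 445 centre y mm [2.6 0.4] y range [-15.7  18.7] 0.00076
side green 310 centre y mm [-36.    0.7] y range [-42.6 -29.9] 0.00053
[-0.62  -0.069  0.019  2.236  0.339  0.497  0.993]
1 x [[0.0002, 0.0001, 0.0002], [-0.01, 0.03, 0.12]] |mm 0.3 deg 0.12
```

View pics/scene13.png

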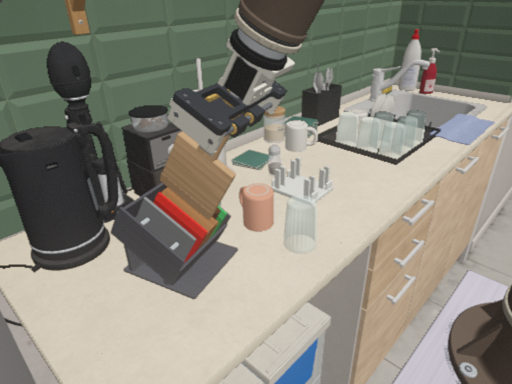

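```bash
python3 -m pendant '[[[0,0,0.012],[0,0,0],0.0],[[0,0,0.012],[0,0,0],0.0],[[0,0,0.010],[0,0,0],0.0],[[0,0,0.007],[0,0,0],0.0],[[0,0,0],[0,0,0],0.0],[[0,0,0],[0,0,0],0.0]]'
python3 snap.py 14 scene side; python3 held.py .03 0; python3 f2.py | grep -E "red|block|green"
```

```text
clock: 28.5
position: [0.4887, 0.1917, 0.2312]
ee_rot: [-0.371, 2.596, 0.097]
force: [0.4, 2.5, -1.2]
width: 0.148
28.6 [-0.08011026  2.68830399 -1.41681901] 0.15217259521849072 [-0.61  0.02  0.03  2.26  0.4   0.39  0.94]
nominal bay [-3.5 21.2 83.6] world [0.5471 0.2083 0.1256]
scene 2181 off [-3.5 -0.1  0. ] [-0.11  0.15 -0.13] 0.00048 foot bay [ 0.1 21.3 83.6]
side 288 off [-2.9  0.5  0. ] [-0.    0.13 -0.38] 0.00036 foot bay [-0.6 20.7 83.6]
scene red 746 centre y mm [32.   0.2] y range [30.6 39. ] 0.00057
scene block 358 centre y mm [ 9.  21.6] y range [-14.8  29.4] 0.00095
scene green 57 centre y mm [-41.5  -0.3] y range [-41.6 -34.3] 0.00065
side red 30 centre y mm [31.5 -0. ] y range [24.8 33.8] 0.00052
side block 391 centre y mm [-2.1  1.4] y range [-21.3  15.2] 0.00089
side green 283 centre y mm [-41.7   0.9] y range [-47.9 -35.8] 0.00056
```

The foot has entered between the block (face at y +17) and the red board (inner face at y +26). I'll continue down and drift slightly towards red.

```bash
python3 -m pendant '[[[0,0.001,0.008],[0,0,0],0.0],[[0,0.001,0.008],[0,0,0],0.0],[[0,0.001,0.010],[0,0,0],0.0],[[0,0.001,0.010],[0,0,0],0.0],[[0,0,0.010],[0,0,0],0.0],[[0,0,0.010],[0,0,0],0.0],[[0,0,0],[0,0,0],0.0]]'
python3 snap.py 15 scene side; python3 held.py .06 0; python3 f2.py | grep -E "red|block|green"
```

```text
clock: 29.48
position: [0.5147, 0.2036, 0.1819]
ee_rot: [-0.372, 2.596, 0.097]
force: [1.7, 3.3, -3.4]
width: 0.151
29.575 [ 0.28189381  5.36004955 -2.35761029] 0.15171978433020195 [-0.63  0.15  0.07  2.27  0.54  0.25  0.8 ]
nominal bay [-3.7 25.6 27.2] world [0.5727 0.2204 0.0767]
scene 1174 off [ 12.1 -31.7  13.3] [-21.81  -9.26   1.7 ] 0.00237 foot bay [-15.9  57.3  40.5]
side 201 off [15.1  0.8  2.2] [  0.02 -10.25  -1.05] 0.00059 foot bay [-18.8  24.7  29.4]
scene red 788 centre y mm [38.7  0. ] y range [36.4 45.5] 0.00056
scene block 484 centre y mm [13. 22.] y range [-22.9  33.8] 0.00129
scene green 78 centre y mm [-42.5  -0.3] y range [-44.3 -35.4] 0.00064
side red 28
side block 302 centre y mm [-3.2  1.7] y range [-23.3  18.5] 0.00091
side green 279 centre y mm [-43.   1.] y range [-49.2 -37.4] 0.00049
```

View pics/scene15.png

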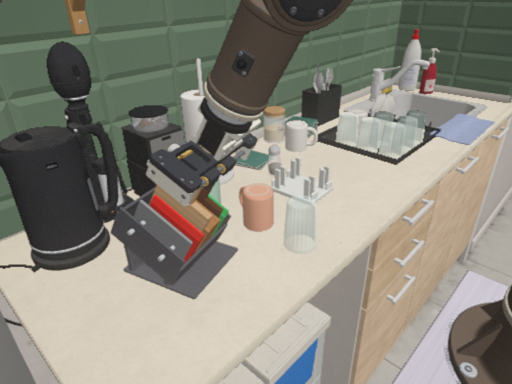

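```bash
python3 -m pendant '[[[0,0,0.007],[0,0,0],0.0],[[0,0,0.007],[0,0,0],0.0],[[0,0,0.006],[0,0,0],0.0],[[0,0,0],[0,0,0],0.0]]'
python3 -c "
from fit import *
s=arm.observe();print(s['joints'].round(3),s['force']);print((s['position']-ORG)@Rbay(YAW))"
```

```text
clock: 30.08
position: [0.5241, 0.2066, 0.1654]
ee_rot: [-0.372, 2.595, 0.098]
force: [0.7, 5.1, -2.8]
width: 0.151
[-0.659  0.19   0.112  2.277  0.598  0.203  0.741] [ 0.68261352  5.06155927 -2.76434638]
[-0.00314208  0.02590493  0.12930321]
```

```bash
python3 -m pendant '[[[0,0,0.004],[0,0,0],0.0],[[0,0,0.002],[0,0,0],0.0],[[0,0,0],[0,0,0],0.0]]'
python3 -c "
from fit import *
s=arm.observe();print(s['joints'].round(3),s['force']);print((s['position']-ORG)@Rbay(YAW))"
python3 -m pendant '[[[0,0,0.002],[0,0,0],0.0],[[0,0,0],[0,0,0],0.0]]'
python3 -c "
from fit import *
s=arm.observe();print(s['joints'].round(3),s['force']);print((s['position']-ORG)@Rbay(YAW))"
```

```text
clock: 30.45
position: [0.5269, 0.2074, 0.1604]
ee_rot: [-0.371, 2.595, 0.098]
force: [1.6, 4.6, -2.2]
width: 0.15
[-0.667  0.204  0.125  2.278  0.615  0.188  0.725] [ 1.57704442  4.56287382 -2.23353687]
[-0.00310618  0.02588874  0.12348777]
clock: 30.7
position: [0.5279, 0.2077, 0.1587]
ee_rot: [-0.371, 2.595, 0.098]
force: [0.6, 5.6, -2.2]
width: 0.151
[-0.67   0.209  0.13   2.278  0.621  0.183  0.719] [ 0.5788099   5.61418751 -2.20752239]
[-0.00306358  0.02591266  0.12153497]
```

```bash
python3 -m pendant '[[[0,0,0.002],[0,0,0],0.0],[[0,0,0.001],[0,0,0],0.0],[[0,0,0],[0,0,0],0.0]]'
python3 -c "
from fit import *
s=arm.observe();print(s['joints'].round(3),s['force']);print((s['position']-ORG)@Rbay(YAW))"
```

```text
clock: 31.08
position: [0.5286, 0.2079, 0.1583]
ee_rot: [-0.371, 2.593, 0.099]
force: [-32.3, -5.0, 43.7]
width: 0.152
[-0.675  0.21   0.136  2.28   0.63   0.177  0.711] [-32.29123429  -4.98286727  43.72121811]
[-0.00260383  0.02589955  0.12080362]
```

```bash
python3 -m pendant '[[[0,0,-0.002],[0,0,0],0.0],[[0,0,0],[0,0,0],0.0],[[0,0,0],[0,0,0],0.024],[[0,0,0],[0,0,0],0.024],[[0,0,0],[0,0,0],0.024],[[0,0,0],[0,0,0],0.024]]' 30
python3 snap.py 16 scene side; python3 -c "
import cv2
cv2.imwrite('pics/z16.png',cv2.resize(cv2.imread('pics/scene16.png')[110:300,100:280],None,fx=3,fy=3,interpolation=2))"
```

```text
clock: 31.82
position: [0.5284, 0.2068, 0.1575]
ee_rot: [-0.37, 2.596, 0.096]
force: [-1.0, -0.5, -0.1]
width: 0.262
31.925 [0.35357073 0.7132593  0.46358909] 0.2610846390968241 [-0.67  0.21  0.13  2.28  0.62  0.18  0.72]
```

View pics/z16.png

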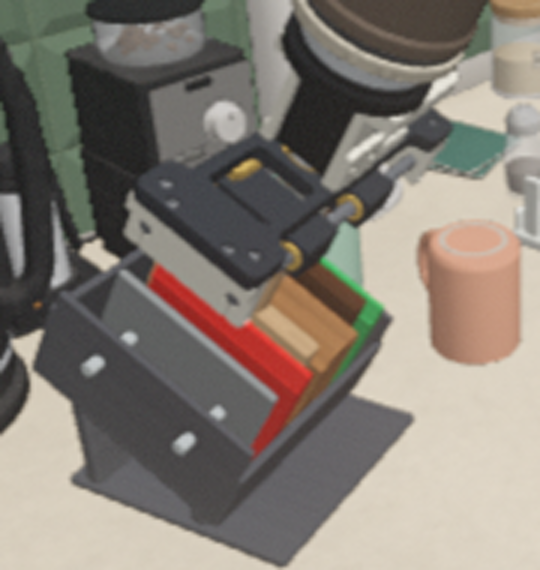

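```bash
python3 -m pendant '[[[0,0,-0.005],[0,0,0],0.024],[[0,0,-0.01],[0,0,0],0.024],[[0,0,-0.015],[0,0,0],0.024],[[0,0,-0.015],[0,0,0],0.024],[[0,0,-0.02],[0,0,0],0.024],[[0,0,-0.025],[0,0,0],0.024],[[0,0,-0.03],[0,0,0],0.024],[[0,0,-0.03],[0,0,0],0.024],[[0,0,0],[0,0,0],0.024],[[0,0,0],[0,0,0],0.024]]'
python3 snap.py 17 scene side wrist;python3 f2.py | grep -E "red|block|green"; python3 chk.py .026;python3 chk.py -.026; python3 chk.py -.029
python3 -c "
import cv2
cv2.imwrite('pics/z17.png',cv2.resize(cv2.imread('pics/scene17.png')[110:300,100:320],None,fx=3,fy=3,interpolation=2))
cv2.imwrite('pics/y17.png',cv2.resize(cv2.imread('pics/side17.png')[90:290,120:390],None,fx=2.8,fy=2.8,interpolation=2))"
```

```text
clock: 33.17
position: [0.4562, 0.1863, 0.2876]
ee_rot: [-0.371, 2.595, 0.097]
force: [0.5, 1.2, -1.0]
width: 0.259
33.325 [-0.0539375   0.26721023  0.19917657] 0.26523987841123636 [-0.6  -0.11 -0.02  2.22  0.31  0.56  1.  ]
scene red 778 centre y mm [38.8 -0.2] y range [37.2 45.8] 0.00053
scene block 790 centre y mm [16.9  7.3] y range [-18.1  33.7] 0.00311
scene green 72 centre y mm [-38.8  -0.4] y range [-40.1 -32.2] 0.00063
side red 76 centre y mm [38.7  0.9] y range [32.4 40.6] 0.00051
side block 703 centre y mm [4.4 1.5] y range [-17.3  29.7] 0.00231
side green 306 centre y mm [-39.3   0.9] y range [-45.8 -33.5] 0.00052
wrist red 973 centre y mm [38.5  0.5] y range [33.1 43.7] 0.00023
wrist block 4161 centre y mm [0.5 0.7] y range [-18.2  30.8] 0.00085
wrist green 505 centre y mm [-39.7   0.6] y range [-43.1 -33.7] 0.00029
scene 928 [ 0.3 25.7 -0.4] [-0.04 -0.07] 0.0005 top 0.1726
side 293 [-0.1 26.1  0.3] [ 0.14 -0.21] 0.00051 top 0.1731
wrist 1510 [-1.9 25.5  0.3] [0.1  0.06] 0.00042 top 0.1736
scene 657 [  1.2 -26.6  -0.4] [-0.14 -0.16] 0.00053 top 0.1725
side 428 [  0.3 -25.9   0.4] [ 0.26 -0.14] 0.00056 top 0.1745
wrist 1831 [ -1.2 -27.3   0.3] [-0.23  0.07] 0.00036 top 0.1736
scene 596 [  1.2 -26.9  -0.4] [-0.13 -0.18] 0.00046 top 0.1725
side 439 [  0.2 -27.2   0.4] [-0.22 -0.14] 0.0006 top 0.1745
wrist 1861 [ -1.3 -28.1   0.3] [-0.53  0.08] 0.00039 top 0.1736
```

View pics/z17.png

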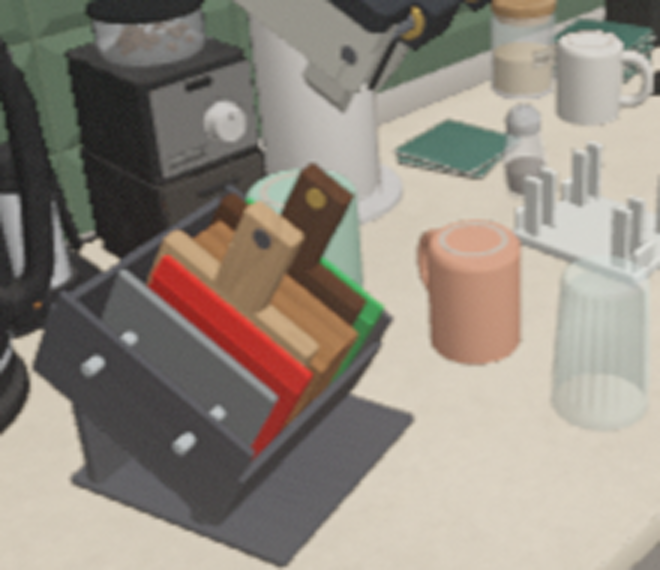

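View pics/y17.png

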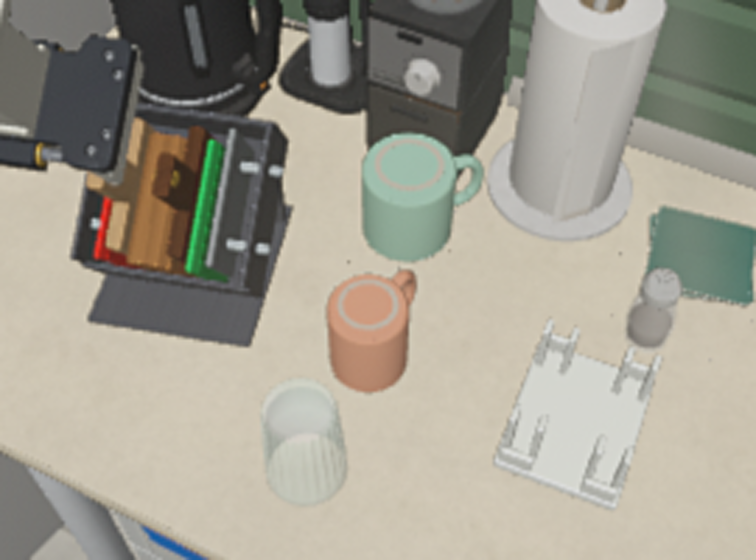

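Run:
```python
from h import *
import pickle
a=pickle.load(open("o.pkl","rb"));b=pickle.load(open("o2.pkl","rb"))
for n,l,lab in (("scene",0,"corridor_glass"),("side",0,"shaker"),("scene",0,"shaker")):
    m=a[n][3][lab][0]["pixels"]
    print(n,lab,"img diff",np.abs(a[n][0][m].astype(int)-b[n][0][m]).mean().round(2),"depth diff mm",(1000*np.nanmedian(np.abs(a[n][1][m]-b[n][1][m]))).round(2))
print(arm.observe()["force"])
arm.sign_off()
```

```text
scene corridor_glass img diff 1.75 depth diff mm 1.21
side shaker img diff 2.03 depth diff mm 1.35
scene shaker img diff 3.26 depth diff mm 1.79
[-0.0539375   0.26721023  0.19917657]
the job is handed in; nothing more can be done
```

Both serving boards are in the rack, handles up and standing on its floor, and I have handed the job in. The dark one went in first, between the block and the green board. The pale one followed, between the block and the red board.

**Final checks:**
- **Boards:** the last camera fits put both feet within about 0.5 mm of the floor and both boards within about 0.5° of upright. All five boards are in the rack in the right order.
- **Robot:** it touches nothing, with the gripper about 95 mm clear of the handles and the force reading near zero. The clock stood at 33 s.
- **Bystanders:** the glass and shaker pictures match the first ones to within camera noise. The mugs look unmoved in the pictures, though I did not measure them.

**What did not go as planned:**
- The dark board slipped about 16 mm in the grip when I lifted it. I measured this and allowed for it.
- I found the pale board leaning about 4° in its slot. I don't know the cause, but I gripped it along the lean and it did not slip.
- I gave the pale board a half turn above the rack to keep the last joint away from its limit. Both sides of the board are the same.
- The push onto the floor peaked at about 60 N measured at the wrist for the dark board and 55 N for the pale one, under the 120 N limit.

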